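# Clear the glassblower's bench: collars on the turning tree, tools in the case

### The job

Clear the glassblower's bench: hang every loose steel collar on the revolving tree, one to a branch, turning the tree by its knob so that a free branch stands in the gap of the hoop each time. Press the paddle and the jacks fully home into their own cutouts in the tool case, then press the clear lid down until its catch snaps shut. Leave everything else on the bench where it is.

Things in the scene. Friction and masses are not known exactly. Their poses are not given: they have to be found in the camera images.
- collar_a: loose steel collar: a plain flat ring, outer diameter 60 mm, hole 44 mm, 18 mm thick; origin at the centre of the ring, z along the hole's axis; starts lying flat on the bench. May be absent
- collar_b: loose steel collar: a plain flat ring, outer diameter 60 mm, hole 44 mm, 18 mm thick; origin at the centre of the ring, z along the hole's axis; starts lying flat on the bench. May be absent
- collar_c: loose steel collar: a plain flat ring, outer diameter 60 mm, hole 44 mm, 18 mm thick; origin at the centre of the ring, z along the hole's axis; starts lying flat on the bench. May be absent
- tree: fixed stand of the tree; origin on the bench on the vertical turning axis, foot 170 mm across; its -x points to the middle of the hoop's gap. The keeper hoop (8 mm bar, radius 98 mm, 205 mm high) bars the branch tips except in a 120 degree gap: a collar goes on only at a branch standing there. Hoop legs (to 190 mm high) 150 mm from the axis, 100 degrees either side of the gap and opposite it
- carousel (a joint): turn of the tree's hub with its four branches, rad, growing anticlockwise seen from above; 0 when the taken branch0 stands in the middle of the gap; turns freely several turns both ways with light friction (0.06 N m) and stays where it is left
- knob (a point): grip point of the wooden bar knob on top of the hub, on the turning axis 258 mm above the bench; the bar is 52 mm long along this frame's x, 14 mm wide along y, and spans heights 234 to 268 mm; turn it to turn the tree
- branch0 (a point): elbow of the branch already taken by a collar fastened there for good. All four branches are 9 mm rod, 90 degrees apart: from the hub out and gently down (165 to 140 mm high) to the elbow, 95 mm from the axis, 140 mm high (this point, on the rod's centre line), then up to a blunt tip 191 mm high
- branch1 (a point): elbow of a free branch (as branch0; anticlockwise next after branch0 seen from above): a collar lowered over the upturned tip drops to the elbow and hangs there
- branch2 (a point): elbow of the free branch opposite branch0
- branch3 (a point): elbow of the free branch clockwise next to branch0
- paddle: graphite paddle, 140 mm long: origin on the underside under the middle of its length, at the grip point (near its centre of mass); the wooden handle runs from x = -70 to +18 mm, 18 mm wide, 22 mm high; the dark flat blade from x = +18 to +70 mm, 50 mm wide, 12 mm high; z up
- jacks: steel jacks (closed spring tongs), 110 mm long, 22 mm high: origin on the underside under the middle of the length, the place to grip; two narrow blades side by side, 18 mm wide together, run from x = -20 to +55 mm; the square hollow bow, 44 mm wide, from x = -55 to -20 mm; z up
- case: tool case fixed to the bench, origin under its centre, 170 (x) by 200 (y) by 40 mm high; two cutouts in its cork top, 12 mm deep, have the tools' outlines with 2 mm play all round; seated handle and tongs stand 10 mm proud, the paddle's blade level. Paddle in the front (-x) half, jacks in the rear half. The lid is hinged along the +x edge
- paddle_slot (a point): floor of the paddle's cutout, where the paddle's origin belongs (28 mm above the bench); axes are the case's. The paddle's +x must lie along the case's +y
- jacks_slot (a point): floor of the jacks' cutout, where the jacks' origin belongs; axes are the case's. The jacks' +x must lie along the case's -y
- lid (a joint): opening angle of the clear lid, rad: 0 shut, about 1.57 upright, 1.8 fully open. A stiff hinge (0.22 N m) holds it at any angle. At about 0.07 its front tooth meets a spring catch; some 10 N on the front edge snaps it past, and it then stays at 0 to 0.01
- lid_hinge (a point): middle of the lid's hinge line, 41 mm above the bench, which runs along the case's y; axes are the case's
- lid_edge (a point): middle of the lid's free edge on its outer face: 178 mm from the hinge line along the lid, 18 mm out from it; frame turns with the lid: x from edge to hinge, z out of the outer face. Lid 200 mm wide, panel 4 mm thick, 17 mm deep with its rim; a dark tab 40 mm wide and 6 mm thick reaches 20 mm beyond this edge. Press here, at the front
- wood_block: small turned wooden former, 56 mm across, 50 mm high, among the collars; not part of the job, leave it. Origin at the centre of its underside
- frit_jar: small jar with a white cap and green glass, 50 mm across, 60 mm high, between the tools and the tree; leave it. Origin at the centre of its underside
- wax_can: can at the left, 70 mm across, 110 mm high; leave it. Origin at the centre of its underside
- graphite_pad: dark flat pad at the right, 120 x 100 x 15 mm; leave it. Origin at the centre of its underside

How it is judged:
By the outcome, as a careful person would: the job done as asked, in the order asked, and still so for the second after the job is handed in, with the robot touching nothing.
Of collar_a, collar_b, collar_c only 2 to 3 are there at a start; the rules pass over those that are not, and their reading is None.
At some moment in a run one of collar_a, collar_b, collar_c, paddle, jacks may be knocked a few centimetres aside while the robot is not near it.
It also fails if it takes over 210 s, if anything falls off the work surface, if the arm or the gripper's body presses on something with over 40 N, if the wrist force passes 120 N, or if a joint passes its speed limit or range.

### The arm

A 6-joint arm with a two-finger parallel gripper is mounted at the origin on the work surface. World frame = base frame: x ahead of the robot, y to its left, z up, the work surface at z = 0. Lengths are in m, angles in rad, forces in N, time in s.
With the tool pointing down it reaches from about 0.225 to 0.875 m from the base axis. Payload 3.4 kg.
Tool frame: the origin (TCP) lies at the very end of the fingers, on their centre line; the grasp point (between the pads) lies 19 mm behind it; z points along the fingers, y is the line along which they close (so a half turn about z gives the same grasp; the last joint's range is limited). The gripper opens to 85 mm and grips with 20 to 120 N. Pads are 22 mm wide; open, the fingers measure 114 mm over their backs; the gripper's body (76 mm by 85 mm) begins 54 mm behind the grasp point. The pads swing forward as they close: fully open they stand 13 mm farther back than shut.
Start: joints at [-1.355, 0.276, 1.505, -0, 1.361, -0.121], TCP at [0.19, -0.543, 0.231] pointing down, gripper open.
Joint ranges: [-2.89, 2.89], [-0.75, 2.08], [0.22, 2.7], [-1.18, 4.32], [0.11, 2.71], [-2.7, 2.7]. Speed limits (rad/s): [2.57, 2.57, 3.14, 3.14, 3.14, 3.14].

### API

Orientations are given as a unit quaternion [w, x, y, z].
In Python, from rig import get_state, optics, sign_off gives the robot as it stands.
- The arm moves only by the tool send_rows, never from a script. Its argument "increments" is a list of rows, each an object with "gripper": the gripper's target within -1 to 1 (shut at 1, half-way at 0, fully open at -1); "linear": the shift along the world's x, y, z in m, a list of three; "delta_rot": the turn, a rotation vector about the world's x, y, z in rad, a list of three. In form: [{"gripper": gripper, "linear": [dx, dy, dz], "delta_rot": [rx, ry, rz]}, ...]. A call has 1 to 8 rows; each row is the pose to reach, as a shift and turn from the pose commanded when the call began; what a row does not reach only later rows make up. A row lasts 1/10 s, in which the tool goes at most 50 mm and 8.59 degrees, less where a joint would pass 70% of its speed; a pose out of reach is approached as far as the arm can. A call with a gripper value outside its range is refused whole. The fingers move at their own pace and stop on an object; "newtons" is the grip in N (left out, the last holds). Time passes only in rows, so rows that repeat a pose let the fingers close. It gives the time, the measured TCP pose, the force, the opening and the grip force at its end, in the units of the state.
- get_state(): the state, without advancing time (a new reading comes with each control period).
- optics.get_image(name): name is "scene" or "top" or "wrist"; returns a dict with "pixels" (480x640x3 uint8, blue, green, red), "K" (3x3 intrinsics, pixels), "rvec" (rotation vector, rad) and "tvec" (3), from world to camera coordinates, as OpenCV has them; the wrist camera has in their place "T_tool_cam" (4x4, takes a point from camera to tool coordinates, whose origin is the TCP and whose axes are the flange's). Camera axes: x right, y down, z forward; pixel columns grow to the right and rows downward; lengths in m; the calibration is good to about 2 mm. The wrist camera is an equidistant fisheye: a pixel r from the principal point sees the ray r / f radians off the axis. A picture is of the moment at which its call begins: read the wrist's pose just before it. There is no depth.
- sign_off(): hands the job in; it is judged then, once.
The state is a dict: "clock": time; "qpos": joint angles; "qd": joint speeds; "effort": joint torques, N m; "position": TCP position; "ee_rot": TCP orientation; "contact_force": force on the tool from outside, world axes, zero at the start; "moment": the same for the moment, N m; "width": finger opening in m; "gripper_force": force on a finger pad.
Only numpy, scipy, OpenCV 4.12 (cv2) and the standard library are available. Lean on these libraries where they do the work, as an engineer would, in place of code of your own. Each camera call takes 0.05 s, during which the arm holds its last target. There are 200 camera calls.

## Working session

There is one attempt and no reset: what is moved stays moved. The work goes in short steps, Python scripts to look and compute and a tool call to move; the robot and the scene stay as the last step left them, time stands still between calls to the robot, and variables do not carry over. Pictures are saved under pics/ and viewed, at most 14 in all, crops included, and the job is handed in when it is done.

Besides the shell and the picture viewer there is one more tool, called after "Call:" as name([rows], argument=value, ...), one row to a line, values as JSON. send_rows: Moves the arm, as the interface text tells. Its arguments: {"type":"object","properties":{"increments":{"type":"array"},"newtons":{"type":"number"}},"required":["increments"]}

```bash
ls; mkdir -p pics
cat > h.py <<'E'
import numpy as np, cv2
from rig import get_state, optics
def grab(name, fn=None):
    s=get_state(); d=optics.get_image(name); d['state']=s
    if fn: cv2.imwrite('pics/'+fn, d['pixels'])
    return d
def cast(d,uv,z):
    """fixed-camera pixels -> points on plane z"""
    uv=np.atleast_2d(np.array(uv,float)); R=cv2.Rodrigues(np.array(d['rvec'],float))[0]; t=np.array(d['tvec'],float).ravel()
    c=-R.T@t; r=(np.linalg.inv(np.array(d['K']))@np.c_[uv,np.ones(len(uv))].T).T@R
    return c+r*((z-c[2])/r[:,2])[:,None]
def proj(d,P):
    return cv2.projectPoints(np.atleast_2d(np.array(P,float)),np.array(d['rvec'],float),np.array(d['tvec'],float),np.array(d['K'],float),None)[0][:,0]
E
python3 - <<'E'
from h import *
for n in('scene','top'):
    d=grab(n,n+'0.png'); print(n,d['K'],d['rvec'],d['tvec'])
    R=cv2.Rodrigues(np.array(d['rvec'],float))[0];print(-R.T@np.array(d['tvec']).ravel())
print(get_state())
E
```

```text
pics
scene [[458.96410275   0.         327.38793394]
 [  0.         458.96410275 243.10921223]
 [  0.           0.           1.        ]] [ 2.11962065  0.49718476 -0.29558773] [-0.49719917  0.02631638  1.52233632]
[ 1.0287943  -0.8767072   0.85928703]
top [[495.97855813   0.         322.54243915]
 [  0.         495.97855813 236.60274613]
 [  0.           0.           1.        ]] [ 2.12568556 -2.17328908  0.13981306] [0.01241079 0.57996437 1.68439205]
[ 0.34888462 -0.00583416  1.74697875]
{'clock': 0.1, 'qpos': array([-1.35502416e+00,  2.76522576e-01,  1.50602786e+00, -6.28367351e-07,
        1.36072667e+00, -1.20979733e-01]), 'qd': array([-0.00026927, -0.00205317, -0.00141742,  0.00084821, -0.00148763,
       -0.00088487]), 'effort': array([ 2.35653890e-03, -4.17700231e+01, -2.46404368e+01, -1.08659976e-04,
        5.81558706e-03,  6.72885790e-06]), 'position': array([ 0.18989299, -0.54221817,  0.23052296]), 'ee_rot': array([-8.41266028e-04,  9.85857867e-01,  1.67581491e-01, -4.02102765e-05]), 'contact_force': array([-0.16458188,  0.47166868,  0.40765375]), 'moment': array([-0.01594851,  0.02233726, -0.02569675]), 'gripper_force': 0.0, 'width': 0.0856762983535557}
```

View pics/scene0.png

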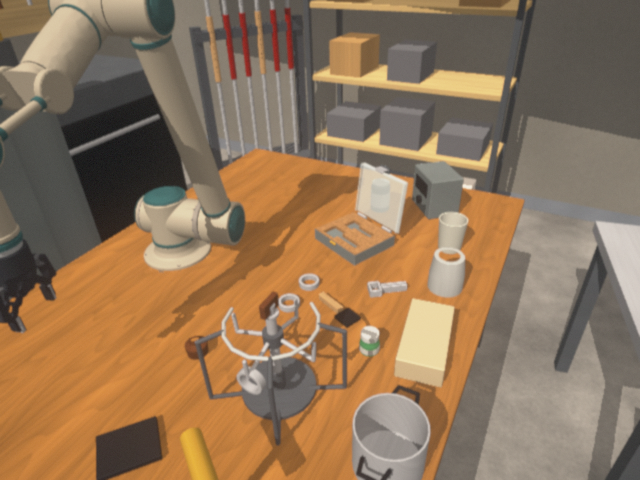

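View pics/top0.png

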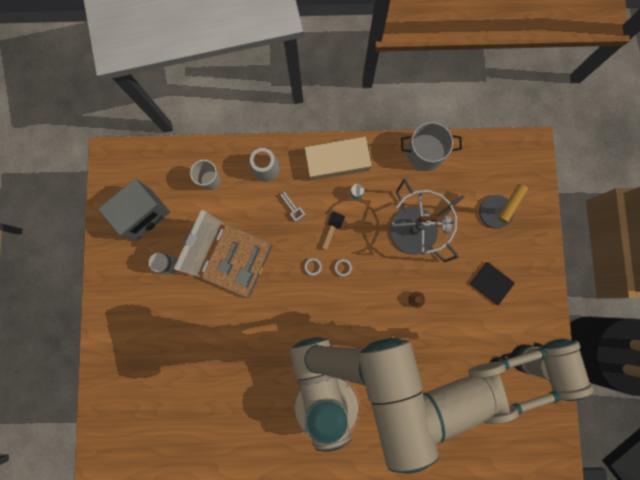

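Top view: two collars at (313,267) and (343,268), the paddle at ~(333,230), the jacks at ~(292,207), the case at ~(235,262) with its lid upright, and the tree at ~(420,225). Next I zoom in for detail.

Run:
```python
import cv2
a=cv2.imread('pics/top0.png')
cv2.imwrite('pics/t1.png',cv2.resize(a[175:315,170:370],None,fx=4,fy=4,interpolation=cv2.INTER_CUBIC))
cv2.imwrite('pics/t2.png',cv2.resize(a[165:315,345:525],None,fx=4,fy=4,interpolation=cv2.INTER_CUBIC))
```

```text
(no output)
```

View pics/t1.png

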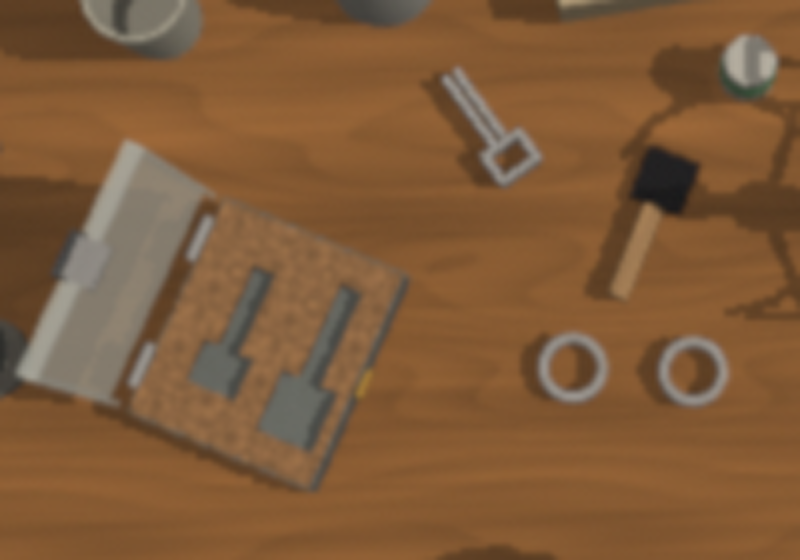

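View pics/t2.png

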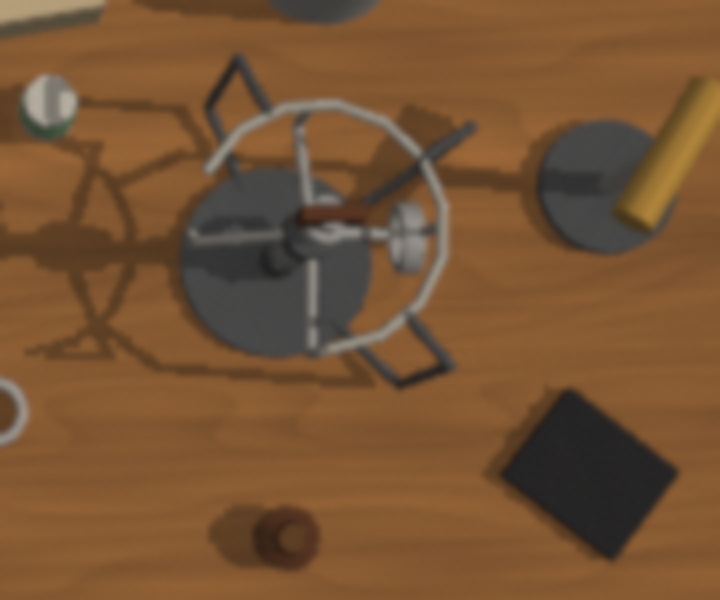

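Crops: the jacks' bow is toward (292+5,214) and their blades point up-left. The paddle's blade is at the top, (336,220). The left branch stands in the hoop gap and the taken branch points right. Next I get coarse world positions.

Run:
```python
from h import *
d=grab('top')
A=lambda l,z:np.round(cast(d,[(170+u/4-.4,175+v/4-.4) for u,v in l],z),4)[:,:2].tolist()
B=lambda l,z:np.round(cast(d,[(345+u/4-.4,165+v/4-.4) for u,v in l],z),4)[:,:2].tolist()
print('collars',A([(573,368),(692,371)],.014))
print('case FR,FL,RR,RL(img)',A([(408,278),(315,490),(222,198),(130,408)],.04))
print('paddle tail,bladeend corners',A([(622,296)],.022),A([(652,148),(699,162)],.012))
print('jacks tip, bow corners',A([(453,76),(511,130),(541,158),(508,186),(481,155)],.022))
print('slots paddle: top, blade bottom ',A([(348,288),(260,430),(315,450)],.04),'jacks',A([(262,270),(192,376),(236,397)],.04))
print('tree foot',B([(277,261)],.01),'knob top ends/mid',B([(302,215),(375,213),(340,213)],.268))
print('hoop ends',B([(207,172),(320,350)],.205))
print('tips L,D,U',B([(192,236),(314,346),(300,120)],.191),'collar0',B([(408,237)],.15))
print('block',B([(287,538)],.05),'jar',B([(48,98)],.06))
```

```text
collars [[0.4784, 0.0358], [0.4735, -0.0681]]
case FR,FL,RR,RL(img) [[0.5577, 0.1768], [0.377, 0.2578], [0.6317, 0.3385], [0.4505, 0.4169]]
paddle tail,bladeend corners [[0.5399, -0.0084]] [[0.6726, -0.038], [0.659, -0.0794]]
jacks tip, bow corners [[0.7397, 0.1373], [0.6898, 0.0865], [0.664, 0.0604], [0.6396, 0.0899], [0.6679, 0.1133]]
slots paddle: top, blade bottom  [[0.5502, 0.2289], [0.4292, 0.3049], [0.411, 0.2577]] jacks [[0.5676, 0.3035], [0.4768, 0.3637], [0.4579, 0.3257]]
tree foot [[0.6008, -0.3237]] knob top ends/mid [[0.5981, -0.297], [0.5984, -0.3521], [0.599, -0.3257]]
hoop ends [[0.6448, -0.2361], [0.5017, -0.3183]]
tips L,D,U [[0.5962, -0.2242], [0.5063, -0.3165], [0.6881, -0.3142]] collar0 [[0.5979, -0.4055]]
block [[0.3576, -0.3138]] jar [[0.7412, -0.1225]]
```

Call:
send_rows([
  {"gripper": -1,"linear": [0,0,0.05],"delta_rot": [0,0,0.14]},
  {"gripper": -1,"linear": [0,0,0.1],"delta_rot": [0,0,0.28]},
  {"gripper": -1,"linear": [0.41,0.218,0.15],"delta_rot": [0,0,1.234]},
  {"gripper": -1,"linear": [0.41,0.218,0.15],"delta_rot": [0,0,1.234]},
  {"gripper": -1,"linear": [0.41,0.218,0.15],"delta_rot": [0,0,1.234]},
  {"gripper": -1,"linear": [0.41,0.218,0.15],"delta_rot": [0,0,1.234]},
  {"gripper": -1,"linear": [0.41,0.218,0.15],"delta_rot": [0,0,1.234]},
  {"gripper": -1,"linear": [0.41,0.218,0.15],"delta_rot": [0,0,1.234]},
])

```text
clock: 0.95
position: [0.4548, -0.4014, 0.3634]
ee_rot: [-0.0, 0.724, 0.69, -0.0]
contact_force: [0.1, -1.1, 0.6]
width: 0.0853
gripper_force: 0.0
```

```bash
cat >> h.py <<'E'
from scipy.spatial.transform import Rotation as Rn
def wpose(d):
    s=d['state']; q=np.array(s['ee_rot']); T=np.eye(4); T[:3,:3]=Rn.from_quat(q[[1,2,3,0]]).as_matrix(); T[:3,3]=s['position']
    return T@np.array(d['T_tool_cam'])
def wcast(d,uv,z):
    uv=np.atleast_2d(np.array(uv,float)); K=np.array(d['K']); M=wpose(d)
    p=(uv-K[:2,2])/[K[0,0],K[1,1]]; th=np.linalg.norm(p,axis=1)+1e-12
    r=np.c_[p*(np.sin(th)/th)[:,None],np.cos(th)]@M[:3,:3].T; c=M[:3,3]
    return c+r*((np.asarray(z)-c[2])/r[:,2])[:,None]
def wproj(d,P):
    P=np.atleast_2d(np.array(P,float)); K=np.array(d['K']); M=wpose(d); p=(P-M[:3,3])@M[:3,:3]
    n=np.linalg.norm(p[:,:2],axis=1)+1e-12; th=np.arctan2(n,p[:,2])
    return K[:2,2]+p[:,:2]/n[:,None]*th[:,None]*[K[0,0],K[1,1]]
E
python3 - <<'E'
from h import *
s=get_state(); print(s['clock'],s['position'],s['ee_rot'],s['qpos'])
d=grab('wrist','w1.png'); print(d['K'],d['T_tool_cam'])
E
```

```text
0.95 [ 0.45483922 -0.40140638  0.36343938] [-1.19039073e-04  7.23855572e-01  6.89951517e-01 -3.11729500e-05] [-8.37686198e-01  2.85803852e-01  1.17313395e+00 -6.94966339e-05
  1.68289107e+00 -7.89741795e-01]
[[371.64829954   0.         316.34550481]
 [  0.         371.64829954 242.31870529]
 [  0.           0.           1.        ]] [[-3.87691711e-04 -9.44691076e-01 -3.27961311e-01  8.42788482e-02]
 [ 9.99999923e-01 -3.45704804e-04 -1.86325142e-04  6.74177245e-04]
 [ 6.26418979e-05 -3.27961358e-01  9.44691137e-01 -1.42891155e-01]
 [ 0.00000000e+00  0.00000000e+00  0.00000000e+00  1.00000000e+00]]
```

View pics/w1.png

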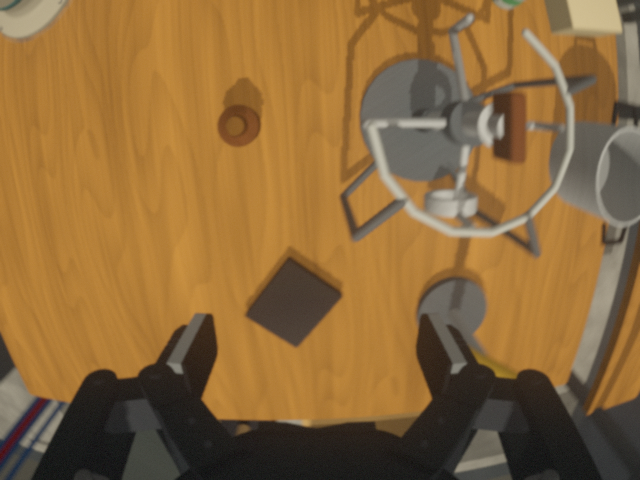

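Wrist view: tree with hub ~(468,122), knob bar at (510,128), tips at (467,20) and (372,126), and the taken collar at (452,204). I compute from these.

Run:
```python
from h import *
d=dict(optics.get_image('wrist'));d['state']=get_state()
img=d['pixels']; hsv=cv2.cvtColor(img,cv2.COLOR_BGR2HSV)
m=((hsv[...,0]<14)|(hsv[...,0]>172))&(hsv[...,1]>100)&(hsv[...,2]<150)
m=m.astype('u1'); m[:, :440]=0; m[200:]=0; m[:60]=0
c=max(cv2.findContours(m,0,2)[0],key=cv2.contourArea); r=cv2.minAreaRect(c);b=cv2.boxPoints(r);print(r,b)
print('knob mid',wcast(d,[r[0]],.258))
# right-hand (outer) edge = top face far edge; 
o=b[np.argsort(b[:,0])]; print('outer',wcast(d,o[2:],.268),'inner',wcast(d,o[:2],.234))
print('tips L(up),D(left)',wcast(d,[(467,20),(370,127)],.191),'collar0',wcast(d,[(452,204)],.15))
print('hoop ends',wcast(d,[(527,32),(372,123)],.205))
```

```text
((497.2989196777344, 138.0386199951172), (70.32251739501953, 33.43345260620117), 88.99491119384766) [[479.96802  103.175995]
 [513.3963   102.58954 ]
 [514.6298   172.90125 ]
 [481.20154  173.4877  ]]
knob mid [[ 0.59256772 -0.32795375  0.258     ]]
outer [[ 0.60020587 -0.30176105  0.268     ]
 [ 0.60300077 -0.35173982  0.268     ]] inner [[ 0.58938391 -0.30245789  0.234     ]
 [ 0.59163555 -0.35783055  0.234     ]]
tips L(up),D(left) [[ 0.599922   -0.22419478  0.191     ]
 [ 0.50848839 -0.3235445   0.191     ]] collar0 [[ 0.59960183 -0.40287314  0.15      ]]
hoop ends [[ 0.65398217 -0.23109969  0.205     ]
 [ 0.50817187 -0.31993227  0.205     ]]
```

Call:
send_rows([
  {"gripper": -1,"linear": [0.145,0.077,0],"delta_rot": [0,0,0.05]},
  {"gripper": -1,"linear": [0.145,0.077,0],"delta_rot": [0,0,0.05]},
  {"gripper": -1,"linear": [0.145,0.077,0],"delta_rot": [0,0,0.05]},
  {"gripper": -1,"linear": [0.145,0.077,0],"delta_rot": [0,0,0.05]},
  {"gripper": -1,"linear": [0.145,0.077,0],"delta_rot": [0,0,0.05]},
  {"gripper": -1,"linear": [0.145,0.077,0],"delta_rot": [0,0,0.05]},
])

```text
clock: 1.65
position: [0.5972, -0.3265, 0.3631]
ee_rot: [-0.001, 0.709, 0.705, -0.001]
contact_force: [-0.1, 0.2, -0.5]
width: 0.0856
gripper_force: 0.0
```

Run:
```python
from h import *
d=grab('wrist','w2.png'); print(d['state']['position'],d['state']['ee_rot'])
```

```text
[ 0.59719842 -0.32648812  0.36305247] [-5.30907396e-04  7.08850839e-01  7.05357714e-01 -8.37991409e-04]
```

View pics/w2.png

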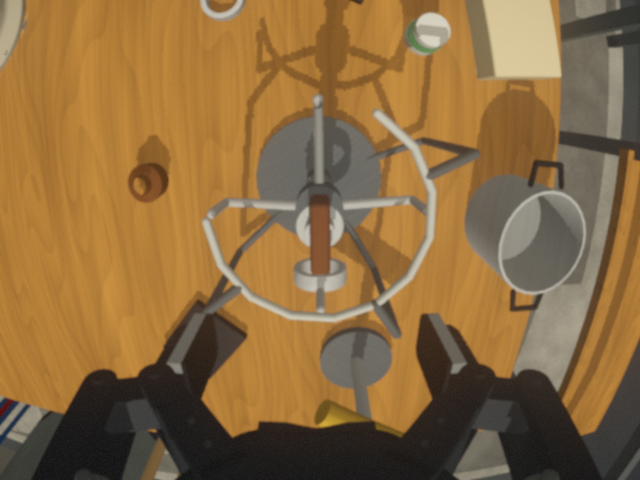

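Wrist view over the tree: knob bar (320,195–275), branch tip L (318,100), and hoop ends (378,113) and ~(209,218).

Run:
```python
from h import *
d=grab('wrist'); print(d['state']['position'])
img=d['pixels']; hsv=cv2.cvtColor(img,cv2.COLOR_BGR2HSV)
m=((hsv[...,0]<14)|(hsv[...,0]>172))&(hsv[...,1]>100)&(hsv[...,2]<150)
m=m.astype('u1'); m[:, :280]=0; m[:,360:]=0; m[310:]=0; m[:170]=0
c=max(cv2.findContours(m,0,2)[0],key=cv2.contourArea); r=cv2.minAreaRect(c);b=cv2.boxPoints(r);print(r,b.round(1).tolist())
print(wcast(d,b,.268)[:,:2].round(4).tolist())
W=lambda l,z:wcast(d,l,z)[:,:2].round(4).tolist()
print('tipL',W([(318,100)],.191),'collar0',W([(320,265)],.159),'hoop ends',W([(378,113),(209,218)],.205),'hoop pts',W([(434,200),(320,317),(253,297)],.205),'jar',W([(434,24)],.06),'foot',W([(320,175)],.01),'collar',W([(222,3)],.014))
```

```text
[ 0.59680288 -0.32688655  0.36346707]
((319.91668701171875, 233.58648681640625), (79.04253387451172, 19.279586791992188), 88.91908264160156) [[309.5, 194.3000030517578], [328.79998779296875, 193.89999389648438], [330.29998779296875, 272.8999938964844], [311.0, 273.29998779296875]]
[[0.5931, -0.2922], [0.6056, -0.292], [0.6069, -0.3482], [0.5934, -0.3484]]
tipL [[0.5992, -0.2274]] collar0 [[0.6005, -0.3877]] hoop ends [[0.6472, -0.2379], [0.5044, -0.3246]] hoop pts [[0.6981, -0.3096], [0.6, -0.4214], [0.5384, -0.4004]] jar [[0.7405, -0.1192]] foot [[0.6019, -0.3194]] collar [[0.4735, -0.0774]]
```

Call:
send_rows([
  {"gripper": -1,"linear": [0.0035,0.004,-0.04],"delta_rot": [0,0,0]},
  {"gripper": -1,"linear": [0.0035,0.004,-0.08],"delta_rot": [0,0,0]},
  {"gripper": -1,"linear": [0.0035,0.004,-0.12],"delta_rot": [0,0,0]},
  {"gripper": -1,"linear": [0.0035,0.004,-0.123],"delta_rot": [0,0,0]},
  {"gripper": 1,"linear": [0.0035,0.004,-0.123],"delta_rot": [0,0,0]},
  {"gripper": 1,"linear": [0.0035,0.004,-0.123],"delta_rot": [0,0,0]},
  {"gripper": 1,"linear": [0.0035,0.004,-0.123],"delta_rot": [0,0,0]},
  {"gripper": 1,"linear": [0.0035,0.004,-0.123],"delta_rot": [0,0,0]},
], newtons=30)

```text
clock: 2.55
position: [0.6026, -0.3223, 0.2427]
ee_rot: [0.002, 0.709, 0.706, 0.0]
contact_force: [-0.4, -0.0, 2.7]
width: 0.0282
gripper_force: 2.4
```

Call:
send_rows([
  {"gripper": 1,"linear": [0,0,0],"delta_rot": [0,0,0]},
  {"gripper": 1,"linear": [0,0,0],"delta_rot": [0,0,0]},
  {"gripper": 1,"linear": [0,0,0],"delta_rot": [0,0,0]},
  {"gripper": 1,"linear": [0,0,0],"delta_rot": [0,0,0]},
])

```text
clock: 2.95
position: [0.5993, -0.3223, 0.2429]
ee_rot: [-0.001, 0.709, 0.706, -0.002]
contact_force: [-7.1, 0.2, 7.2]
width: 0.0204
gripper_force: 29.1
```

Call:
send_rows([
  {"gripper": 1,"linear": [0,0,0],"delta_rot": [0,0,0.1]},
  {"gripper": 1,"linear": [0,0,0],"delta_rot": [0,0,0.2]},
  {"gripper": 1,"linear": [0,0,0],"delta_rot": [0,0,0.3]},
  {"gripper": 1,"linear": [0,0,0],"delta_rot": [0,0,0.4]},
  {"gripper": 1,"linear": [0,0,0],"delta_rot": [0,0,0.5]},
  {"gripper": 1,"linear": [0,0,0],"delta_rot": [0,0,0.53]},
  {"gripper": 1,"linear": [0,0,0],"delta_rot": [0,0,0.53]},
  {"gripper": 1,"linear": [0,0,0],"delta_rot": [0,0,0.53]},
])

```text
clock: 3.75
position: [0.5988, -0.3225, 0.2429]
ee_rot: [-0.001, 0.499, 0.867, -0.002]
contact_force: [-8.7, -1.3, 8.0]
width: 0.0203
gripper_force: 29.2
```

Call:
send_rows([
  {"gripper": -1,"linear": [0,0,0],"delta_rot": [0,0,0]},
  {"gripper": -1,"linear": [0,0,0],"delta_rot": [0,0,0]},
  {"gripper": -1,"linear": [0,0,0],"delta_rot": [0,0,0]},
  {"gripper": -1,"linear": [0,0,0.04],"delta_rot": [0,0,0]},
  {"gripper": -1,"linear": [0,0,0.08],"delta_rot": [0,0,0]},
  {"gripper": -1,"linear": [-0.02,0.035,0.115],"delta_rot": [0,0,0]},
  {"gripper": -1,"linear": [-0.04,0.07,0.12],"delta_rot": [0,0,0]},
  {"gripper": -1,"linear": [-0.04,0.07,0.12],"delta_rot": [0,0,0]},
])

```text
clock: 4.55
position: [0.5606, -0.2477, 0.3643]
ee_rot: [0.002, 0.498, 0.867, 0.001]
contact_force: [0.7, -0.6, 0.9]
width: 0.0852
gripper_force: 0.0
```

Run:
```python
from h import *
d=grab('wrist','w3.png'); s=d['state'];print(s['position'],s['ee_rot'],s['qd'].round(3))
```

```text
[ 0.56059269 -0.24767799  0.3643488 ] [0.00169735 0.49755656 0.86742925 0.00104208] [-0.026  0.061 -0.016 -0.043 -0.074 -0.02 ]
```

View pics/w3.png

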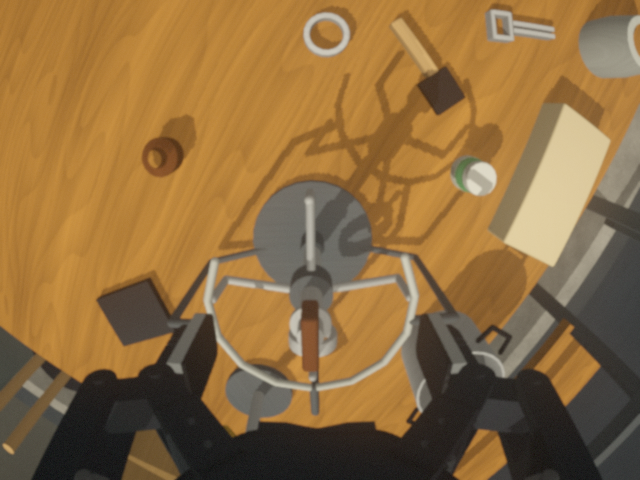

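The branch now stands mid-gap, tip at (308,200), with symmetric hoop ends at (212,262) and (408,260). The second collar is at (327,34).

Run:
```python
from h import *
d=grab('wrist'); print(d['state']['position'])
W=lambda l,z:wcast(d,l,z)[:,:2].round(4).tolist()
print('tip',W([(308.5,202)],.191),'hoop ends',W([(213,262),(407,260)],.205),'tips23',W([(226,282),(398,280)],.191),'collarB',W([(327,34)],.014))
t=grab('top'); hsv=cv2.cvtColor(t['pixels'],cv2.COLOR_BGR2HSV)
m=((hsv[...,1]<70)&(hsv[...,2]>110)).astype('u1')[250:285,290:365]
for c in cv2.findContours(m,0,2)[0]:
    if cv2.contourArea(c)>40:
        (x,y),r=cv2.minEnclosingCircle(c); M=cv2.moments(c); p=(290+M['m10']/M['m00'],250+M['m01']/M['m00']); print(p,r,cast(t,[p],.013))
cv2.imwrite('pics/t3.png',t['pixels'])
```

```text
[ 0.56159226 -0.24982194  0.36273712]
tip [[0.5506, -0.2432]] hoop ends [[0.502, -0.3303], [0.6508, -0.2413]] tips23 [[0.5209, -0.3497], [0.6612, -0.2655]] collarB [[0.4755, -0.0729]]
(342.7718875502008, 267.2755020080321) 8.648263931274414 [[ 0.47379226 -0.06874222  0.013     ]]
(312.718875502008, 266.5598393574297) 8.632242202758789 [[0.47862996 0.03631954 0.013     ]]
```

Call:
send_rows([
  {"gripper": -1,"linear": [-0.02,0.045,0],"delta_rot": [0,0,0]},
  {"gripper": -1,"linear": [-0.04,0.09,-0.02],"delta_rot": [0,0,0]},
  {"gripper": -1,"linear": [-0.06,0.135,-0.05],"delta_rot": [0,0,0]},
  {"gripper": -1,"linear": [-0.0875,0.18,-0.1],"delta_rot": [0,0,0]},
  {"gripper": -1,"linear": [-0.0875,0.18,-0.15],"delta_rot": [0,0,0]},
  {"gripper": -1,"linear": [-0.0875,0.18,-0.2],"delta_rot": [0,0,0]},
  {"gripper": -1,"linear": [-0.0875,0.18,-0.21],"delta_rot": [0,0,0]},
  {"gripper": -1,"linear": [-0.0875,0.18,-0.21],"delta_rot": [0,0,0]},
])

```text
clock: 5.5
position: [0.4704, -0.0707, 0.1451]
ee_rot: [-0.006, 0.499, 0.867, -0.002]
contact_force: [0.3, -0.5, 0.1]
width: 0.0856
gripper_force: 0.0
```

```bash
cat >> h.py <<'E'
def rings(d,zt=.018,lo=110,smax=70):
    """steel rings in wrist view: centre by fitting a circle to world points of the outer contour of top face"""
    hsv=cv2.cvtColor(d['pixels'],cv2.COLOR_BGR2HSV); m=((hsv[...,1]<smax)&(hsv[...,2]>lo)).astype('u1'); out=[]
    cs,h=cv2.findContours(m,cv2.RETR_CCOMP,cv2.CHAIN_APPROX_NONE)
    for i,c in enumerate(cs):
        if h[0][i][3]>=0 and cv2.contourArea(c)>150:   # holes
            P=wcast(d,c[:,0],zt)[:,:2]; A=np.c_[2*P,np.ones(len(P))]; s=np.linalg.lstsq(A,(P**2).sum(1),rcond=None)[0]
            r=np.sqrt(s[2]+s[0]**2+s[1]**2)
            if .012<r<.035: out.append((s[:2].round(4).tolist(),round(float(r),4),c[:,0].mean(0).round().tolist()))
    return out
E
python3 - <<'E'
from h import *
d=grab('wrist','w4.png'); s=d['state'];print(s['position'],s['qd'].round(3)); print(rings(d)); 
d=grab('wrist'); print(d['state']['position'],rings(d))
E
```

```text
[ 0.47043767 -0.07073132  0.14508419] [-0.006 -0.048 -0.125 -0.003  0.055 -0.004]
[([0.4728, -0.0685], 0.0211, [321.0, 233.0]), ([0.6684, 0.0851], 0.0121, [591.0, 198.0]), ([0.4778, 0.0338], 0.0209, [398.0, 118.0])]
[ 0.47317826 -0.07172956  0.14804593] [([0.4726, -0.0681], 0.0208, [319.0, 228.0]), ([0.6684, 0.0853], 0.0121, [587.0, 193.0]), ([0.4778, 0.0338], 0.0209, [394.0, 114.0])]
```

Call:
send_rows([
  {"gripper": -1,"linear": [-0.001,0.003,-0.04],"delta_rot": [0,0,0]},
  {"gripper": -1,"linear": [-0.001,0.003,-0.08],"delta_rot": [0,0,0]},
  {"gripper": -1,"linear": [-0.001,0.003,-0.12],"delta_rot": [0,0,0]},
  {"gripper": -1,"linear": [-0.001,0.003,-0.145],"delta_rot": [0,0,0]},
  {"gripper": -1,"linear": [-0.001,0.003,-0.145],"delta_rot": [0,0,0]},
  {"gripper": 1,"linear": [-0.001,0.003,-0.145],"delta_rot": [0,0,0]},
  {"gripper": 1,"linear": [-0.001,0.003,-0.145],"delta_rot": [0,0,0]},
  {"gripper": 1,"linear": [-0.001,0.003,-0.145],"delta_rot": [0,0,0]},
])

```text
clock: 6.4
position: [0.4758, -0.0697, 0.0081]
ee_rot: [0.003, 0.499, 0.867, 0.0]
contact_force: [-0.5, -0.6, 5.2]
width: 0.0575
gripper_force: 31.0
```

Call:
send_rows([
  {"gripper": 1,"linear": [0,0,0],"delta_rot": [0,0,0]},
  {"gripper": 1,"linear": [0,0,0],"delta_rot": [0,0,0]},
])

```text
clock: 6.6
position: [0.4758, -0.0697, 0.0081]
ee_rot: [0.003, 0.499, 0.867, 0.0]
contact_force: [-1.0, -0.9, 6.5]
width: 0.0575
gripper_force: 31.2
```

Call:
send_rows([
  {"gripper": 1,"linear": [0,0,0.05],"delta_rot": [0,0,0]},
  {"gripper": 1,"linear": [0,0,0.1],"delta_rot": [0,0,0]},
  {"gripper": 1,"linear": [0,0,0.15],"delta_rot": [0,0,0]},
  {"gripper": 1,"linear": [0,0,0.2],"delta_rot": [0,0,0]},
  {"gripper": 1,"linear": [0,-0.01,0.245],"delta_rot": [0,0,0]},
  {"gripper": 1,"linear": [0.03,-0.06,0.245],"delta_rot": [0,0,0]},
  {"gripper": 1,"linear": [0.05,-0.11,0.245],"delta_rot": [0,0,0]},
  {"gripper": 1,"linear": [0.06,-0.13,0.245],"delta_rot": [0,0,0]},
], newtons=45)

```text
clock: 7.4
position: [0.5348, -0.2015, 0.2531]
ee_rot: [0.003, 0.499, 0.866, -0.0]
contact_force: [0.6, 0.3, -1.3]
width: 0.0566
gripper_force: 48.2
```

Call:
send_rows([
  {"gripper": 1,"linear": [0.008,-0.023,0],"delta_rot": [0,0,0]},
  {"gripper": 1,"linear": [0.016,-0.046,0],"delta_rot": [0,0,0]},
  {"gripper": 1,"linear": [0.016,-0.046,0],"delta_rot": [0,0,0]},
  {"gripper": 1,"linear": [0.016,-0.046,0],"delta_rot": [0,0,0]},
])

```text
clock: 7.8
position: [0.5492, -0.2448, 0.2514]
ee_rot: [0.0, 0.499, 0.866, 0.0]
contact_force: [-0.4, 0.6, -0.5]
width: 0.057
gripper_force: 48.2
```

Run:
```python
from h import *
d=grab('wrist','w5.png'); s=d['state'];print(s['clock'],s['position'],s['width'],s['gripper_force'],s['contact_force']); print(rings(d,s['position'][2]+.01))
```

```text
7.8 [ 0.54922151 -0.24479527  0.25141853] 0.05703656845553517 48.198886178433895 [-0.36919038  0.63199967 -0.45507718]
[]
```

View pics/w5.png

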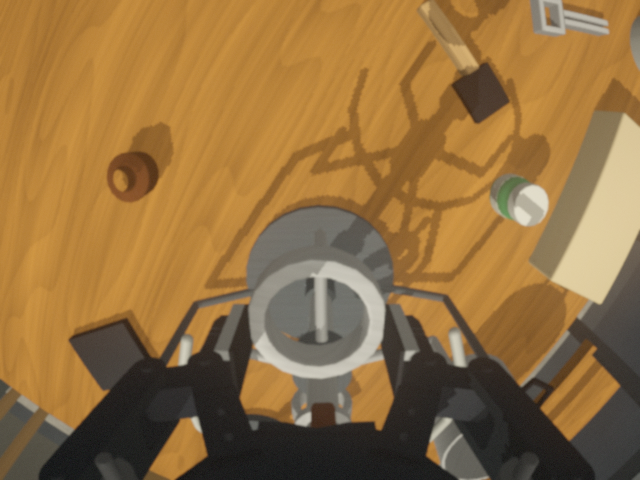

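The collar is held at pixel (317,312) with the branch's tip visible through the hole at ~(320,278). I check the offset numerically.

Run:
```python
from h import *
d=grab('wrist'); z=d['state']['position'][2]; print(d['state']['position'])
print('ring', wcast(d,[(317,262),(317,373),(252,315),(384,315)],z+.01).round(4).tolist()); print('tip',wcast(d,[(320,277)],.191), 'proj of expected tip',wproj(d,[[.5506,-.2432,.191]]))
```

```text
[ 0.54908239 -0.24413668  0.25135873]
ring [[0.5346, -0.2181, 0.2614], [0.562, -0.2653, 0.2614], [0.5232, -0.2524, 0.2614], [0.5708, -0.2248, 0.2614]]
tip [[ 0.55561788 -0.25031312  0.191     ]] proj of expected tip [[318.74685923 263.66368849]]
```

Call:
send_rows([
  {"gripper": 1,"linear": [0.003,-0.003,-0.02],"delta_rot": [0,0,0]},
  {"gripper": 1,"linear": [0.003,-0.003,-0.04],"delta_rot": [0,0,0]},
  {"gripper": 1,"linear": [0.003,-0.003,-0.06],"delta_rot": [0,0,0]},
  {"gripper": 1,"linear": [0.003,-0.003,-0.078],"delta_rot": [0,0,0]},
  {"gripper": 1,"linear": [0.003,-0.003,-0.078],"delta_rot": [0,0,0]},
])

```text
clock: 8.4
position: [0.5505, -0.2455, 0.1705]
ee_rot: [-0.003, 0.498, 0.867, 0.0]
contact_force: [-0.2, -0.8, -1.2]
width: 0.0567
gripper_force: 48.3
```

Call:
send_rows([
  {"gripper": 0.2,"linear": [0,0,0],"delta_rot": [0,0,0]},
  {"gripper": -0.5,"linear": [0,0,0],"delta_rot": [0,0,0]},
  {"gripper": -1,"linear": [0,0,0],"delta_rot": [0,0,0]},
  {"gripper": -1,"linear": [0,0,0],"delta_rot": [0,0,0]},
  {"gripper": -1,"linear": [0,0,0.04],"delta_rot": [0,0,0]},
  {"gripper": -1,"linear": [0,0,0.08],"delta_rot": [0,0,0]},
  {"gripper": -1,"linear": [0,0,0.12],"delta_rot": [0,0,0]},
  {"gripper": -1,"linear": [0,0,0.17],"delta_rot": [0,0,0]},
])

```text
clock: 9.2
position: [0.5517, -0.2474, 0.3434]
ee_rot: [-0.001, 0.499, 0.867, 0.0]
contact_force: [1.6, -0.5, -0.1]
width: 0.0852
gripper_force: 0.0
```

Run:
```python
from h import *
d=grab('wrist','w6.png'); s=d['state'];print(s['clock'],s['position'],s['ee_rot'],s['contact_force'])
```

```text
9.2 [ 0.55168912 -0.24735029  0.34342519] [-8.65914963e-04  4.98987338e-01  8.66608841e-01  5.54867078e-05] [ 1.59416665 -0.50700115 -0.05184757]
```

View pics/w6.png

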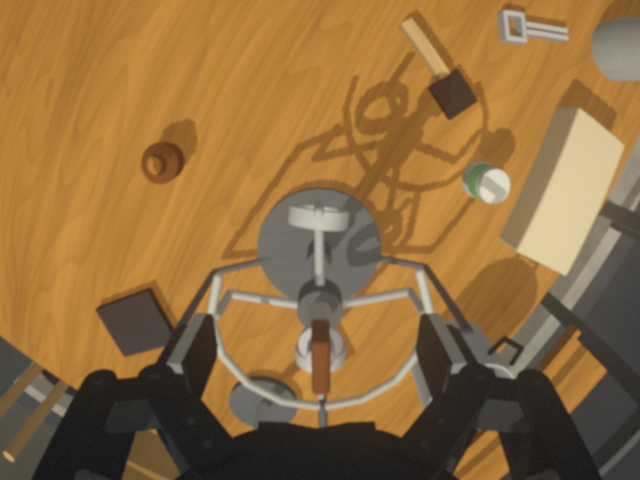

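The collar hangs on the branch (318,215). Next I turn the tree clockwise by 90°.

Call:
send_rows([
  {"gripper": -1,"linear": [0.024,-0.038,0],"delta_rot": [0,0,0]},
  {"gripper": -1,"linear": [0.048,-0.0755,0],"delta_rot": [0,0,0]},
  {"gripper": -1,"linear": [0.048,-0.0755,0],"delta_rot": [0,0,0]},
  {"gripper": -1,"linear": [0.048,-0.0755,-0.04],"delta_rot": [0,0,0]},
  {"gripper": -1,"linear": [0.048,-0.0755,-0.08],"delta_rot": [0,0,0]},
  {"gripper": -1,"linear": [0.048,-0.0755,-0.1],"delta_rot": [0,0,0]},
  {"gripper": 1,"linear": [0.048,-0.0755,-0.1],"delta_rot": [0,0,0]},
  {"gripper": 1,"linear": [0.048,-0.0755,-0.1],"delta_rot": [0,0,0]},
], newtons=30)

```text
clock: 10.05
position: [0.6006, -0.3232, 0.2432]
ee_rot: [0.0, 0.499, 0.867, 0.0]
contact_force: [-0.6, 0.4, 0.9]
width: 0.0591
gripper_force: 0.0
```

Call:
send_rows([
  {"gripper": 1,"linear": [0,0,0],"delta_rot": [0,0,0]},
  {"gripper": 1,"linear": [0,0,0],"delta_rot": [0,0,0]},
  {"gripper": 1,"linear": [0,0,0],"delta_rot": [0,0,0]},
  {"gripper": 1,"linear": [0,0,0],"delta_rot": [0,0,0]},
  {"gripper": 1,"linear": [0,0,0],"delta_rot": [0,0,0]},
])

```text
clock: 10.55
position: [0.5999, -0.3243, 0.2447]
ee_rot: [0.001, 0.499, 0.867, -0.001]
contact_force: [-3.2, -0.7, 6.9]
width: 0.02
gripper_force: 29.3
```

Call:
send_rows([
  {"gripper": 1,"linear": [0,0,0],"delta_rot": [0,0,-0.1]},
  {"gripper": 1,"linear": [0,0,0],"delta_rot": [0,0,-0.22]},
  {"gripper": 1,"linear": [0,0,0],"delta_rot": [0,0,-0.34]},
  {"gripper": 1,"linear": [0,0,0],"delta_rot": [0,0,-0.46]},
  {"gripper": 1,"linear": [0,0,0],"delta_rot": [0,0,-0.58]},
  {"gripper": 1,"linear": [0,0,0],"delta_rot": [0,0,-0.7]},
  {"gripper": 1,"linear": [0,0,0],"delta_rot": [0,0,-0.785]},
  {"gripper": 1,"linear": [0,0,0],"delta_rot": [0,0,-0.785]},
])

```text
clock: 11.35
position: [0.599, -0.3245, 0.2447]
ee_rot: [0.001, 0.793, 0.609, -0.001]
contact_force: [-5.0, -1.6, 6.8]
width: 0.0202
gripper_force: 29.4
```

Call:
send_rows([
  {"gripper": 1,"linear": [0,0,0],"delta_rot": [0,0,-0.1]},
  {"gripper": 1,"linear": [0,0,0],"delta_rot": [0,0,-0.22]},
  {"gripper": 1,"linear": [0,0,0],"delta_rot": [0,0,-0.34]},
  {"gripper": 1,"linear": [0,0,0],"delta_rot": [0,0,-0.46]},
  {"gripper": 1,"linear": [0,0,0],"delta_rot": [0,0,-0.58]},
  {"gripper": 1,"linear": [0,0,0],"delta_rot": [0,0,-0.7]},
  {"gripper": 1,"linear": [0,0,0],"delta_rot": [0,0,-0.785]},
  {"gripper": 1,"linear": [0,0,0],"delta_rot": [0,0,-0.785]},
])

```text
clock: 12.15
position: [0.5982, -0.3239, 0.2447]
ee_rot: [0.001, 0.966, 0.259, -0.002]
contact_force: [-5.6, -0.9, 7.1]
width: 0.0204
gripper_force: 29.5
```

Call:
send_rows([
  {"gripper": -1,"linear": [0,0,0],"delta_rot": [0,0,0]},
  {"gripper": -1,"linear": [0,0,0],"delta_rot": [0,0,0]},
  {"gripper": -1,"linear": [0,0,0],"delta_rot": [0,0,0]},
  {"gripper": -1,"linear": [0,0,0.04],"delta_rot": [0,0,0]},
  {"gripper": -1,"linear": [0,0,0.08],"delta_rot": [0,0,0]},
  {"gripper": -1,"linear": [0,0,0.12],"delta_rot": [0,0,0.1]},
  {"gripper": -1,"linear": [-0.02,0.04,0.12],"delta_rot": [0,0,0.24]},
  {"gripper": -1,"linear": [-0.04,0.07,0.12],"delta_rot": [0,0,0.38]},
])

```text
clock: 12.95
position: [0.5615, -0.2526, 0.3637]
ee_rot: [0.001, 0.898, 0.441, 0.002]
contact_force: [-0.4, 0.7, 0.3]
width: 0.0858
gripper_force: 0.0
```

Call:
send_rows([
  {"gripper": -1,"linear": [0,0,0],"delta_rot": [0,0,0.14]},
  {"gripper": -1,"linear": [0,0,0],"delta_rot": [0,0,0.28]},
  {"gripper": -1,"linear": [0,0,0],"delta_rot": [0,0,0.42]},
  {"gripper": -1,"linear": [0,0,0],"delta_rot": [0,0,0.56]},
  {"gripper": -1,"linear": [0,0,0],"delta_rot": [0,0,0.7]},
  {"gripper": -1,"linear": [0,0,0],"delta_rot": [0,0,0.84]},
  {"gripper": -1,"linear": [0,0,0],"delta_rot": [0,0,0.98]},
  {"gripper": -1,"linear": [0,0,0],"delta_rot": [0,0,1.19]},
])

```text
clock: 13.75
position: [0.5608, -0.253, 0.3622]
ee_rot: [0.0, 0.522, 0.853, 0.0]
contact_force: [0.5, -0.2, -0.0]
width: 0.0855
gripper_force: 0.0
```

Call:
send_rows([
  {"gripper": -1,"linear": [0,0,0],"delta_rot": [0,0,0.07]},
  {"gripper": -1,"linear": [0,0,0],"delta_rot": [0,0,0.07]},
  {"gripper": -1,"linear": [0,0,0],"delta_rot": [0,0,0.07]},
])

```text
clock: 14.05
position: [0.5606, -0.2531, 0.3623]
ee_rot: [0.0, 0.495, 0.869, 0.0]
contact_force: [0.7, 0.3, 0.4]
width: 0.0852
gripper_force: 0.0
```

Run:
```python
from h import *
d=grab('wrist','w7.png'); s=d['state'];print(s['clock'],s['position'],s['ee_rot'],s['contact_force'],s['qpos'])
```

```text
14.05 [ 0.56061462 -0.25307434  0.3622638 ] [1.37319713e-07 4.95182314e-01 8.68789070e-01 1.67850889e-04] [0.68479261 0.26869527 0.39962053] [-5.37306698e-01  2.99687074e-01  1.15608245e+00  3.37877829e-04
  1.68582932e+00 -1.07197489e+00]
```

View pics/w7.png

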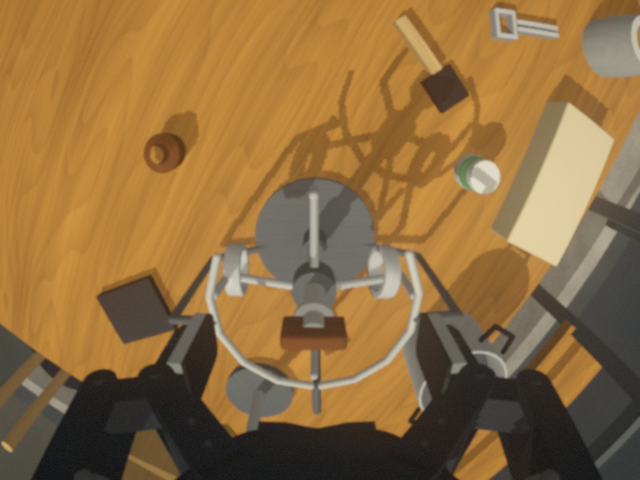

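The free branch is in the gap (313,195), with the hung collar at (385,270) and the fixed one at (237,268). Next I fetch the second collar.

Call:
send_rows([
  {"gripper": -1,"linear": [-0.015,0.045,0],"delta_rot": [0,0,0]},
  {"gripper": -1,"linear": [-0.03,0.09,0],"delta_rot": [0,0,0]},
  {"gripper": -1,"linear": [-0.045,0.135,-0.02],"delta_rot": [0,0,0]},
  {"gripper": -1,"linear": [-0.06,0.18,-0.05],"delta_rot": [0,0,0]},
  {"gripper": -1,"linear": [-0.0825,0.22,-0.08],"delta_rot": [0,0,0]},
  {"gripper": -1,"linear": [-0.0825,0.26,-0.11],"delta_rot": [0,0,0]},
  {"gripper": -1,"linear": [-0.0825,0.2865,-0.15],"delta_rot": [0,0,0]},
  {"gripper": -1,"linear": [-0.0825,0.2865,-0.19],"delta_rot": [0,0,0]},
])

```text
clock: 14.9
position: [0.4784, 0.0363, 0.1727]
ee_rot: [0.002, 0.494, 0.87, 0.002]
contact_force: [1.1, 0.0, -1.1]
width: 0.0854
gripper_force: 0.0
```

Call:
send_rows([
  {"gripper": -1,"linear": [0,0,-0.02],"delta_rot": [0,0,0]},
  {"gripper": -1,"linear": [0,0,-0.02],"delta_rot": [0,0,0]},
  {"gripper": -1,"linear": [0,0,-0.02],"delta_rot": [0,0,0]},
])

```text
clock: 15.2
position: [0.4786, 0.0332, 0.153]
ee_rot: [0.0, 0.495, 0.869, 0.0]
contact_force: [0.0, 0.1, 0.5]
width: 0.0855
gripper_force: 0.0
```

Run:
```python
from h import *
d=grab('wrist','w8.png'); s=d['state'];print(s['clock'],s['position']); print(rings(d))
```

```text
15.2 [0.47857201 0.03324704 0.15303027]
[([0.6677, 0.0841], 0.013, [519.0, 283.0]), ([0.4784, 0.036], 0.0215, [316.0, 224.0])]
```

Call:
send_rows([
  {"gripper": -1,"linear": [0,0.003,-0.04],"delta_rot": [0,0,0]},
  {"gripper": -1,"linear": [0,0.003,-0.08],"delta_rot": [0,0,0]},
  {"gripper": -1,"linear": [0,0.003,-0.12],"delta_rot": [0,0,0]},
  {"gripper": -1,"linear": [0,0.003,-0.146],"delta_rot": [0,0,0]},
  {"gripper": -1,"linear": [0,0.003,-0.146],"delta_rot": [0,0,0]},
  {"gripper": 1,"linear": [0,0.003,-0.146],"delta_rot": [0,0,0]},
  {"gripper": 1,"linear": [0,0.003,-0.146],"delta_rot": [0,0,0]},
  {"gripper": 1,"linear": [0,0.003,-0.146],"delta_rot": [0,0,0]},
], newtons=45)

```text
clock: 16.05
position: [0.4801, 0.0359, 0.0095]
ee_rot: [0.002, 0.495, 0.869, 0.001]
contact_force: [-2.0, -0.3, 8.4]
width: 0.0566
gripper_force: 45.9
```

Call:
send_rows([
  {"gripper": 1,"linear": [0,0,0],"delta_rot": [0,0,0]},
  {"gripper": 1,"linear": [0,0,0.0],"delta_rot": [0,0,0]},
  {"gripper": 1,"linear": [0,0,0.05],"delta_rot": [0,0,0]},
  {"gripper": 1,"linear": [0,0,0.1],"delta_rot": [0,0,0]},
  {"gripper": 1,"linear": [0,0,0.15],"delta_rot": [0,0,0]},
  {"gripper": 1,"linear": [0,0,0.2],"delta_rot": [0,0,0]},
  {"gripper": 1,"linear": [0,0,0.245],"delta_rot": [0,0,0]},
  {"gripper": 1,"linear": [0,0,0.245],"delta_rot": [0,0,0]},
])

```text
clock: 16.85
position: [0.4821, 0.0361, 0.2606]
ee_rot: [0.008, 0.495, 0.869, 0.004]
contact_force: [0.7, -0.6, -1.4]
width: 0.0571
gripper_force: 48.1
```

Call:
send_rows([
  {"gripper": 1,"linear": [0.011,-0.045,0],"delta_rot": [0,0,0]},
  {"gripper": 1,"linear": [0.022,-0.09,0],"delta_rot": [0,0,0]},
  {"gripper": 1,"linear": [0.033,-0.135,0],"delta_rot": [0,0,0]},
  {"gripper": 1,"linear": [0.044,-0.18,0],"delta_rot": [0,0,0]},
  {"gripper": 1,"linear": [0.055,-0.225,0],"delta_rot": [0,0,0]},
  {"gripper": 1,"linear": [0.066,-0.265,0],"delta_rot": [0,0,0]},
  {"gripper": 1,"linear": [0.071,-0.281,0],"delta_rot": [0,0,0]},
  {"gripper": 1,"linear": [0.071,-0.281,0],"delta_rot": [0,0,0]},
])

```text
clock: 17.65
position: [0.5491, -0.2468, 0.2514]
ee_rot: [0.0, 0.496, 0.868, -0.0]
contact_force: [-0.6, -0.4, -0.6]
width: 0.0568
gripper_force: 48.1
```

Call:
send_rows([
  {"gripper": 1,"linear": [0,0,0],"delta_rot": [0,0,0]},
  {"gripper": 1,"linear": [0,0,0],"delta_rot": [0,0,0]},
])

```text
clock: 17.85
position: [0.5484, -0.2428, 0.2518]
ee_rot: [-0.0, 0.494, 0.869, 0.0]
contact_force: [0.5, 0.0, 0.1]
width: 0.0565
gripper_force: 48.1
```

Run:
```python
from h import *
d=grab('wrist','w9.png'); s=d['state'];print(s['clock'],s['position'],s['ee_rot'],s['width'])
a=cv2.imread('pics/w5.png')
cv2.imwrite('pics/w59.png',np.hstack([a[180:420,170:470],d['pixels'][180:420,170:470]]))
```

```text
17.85 [ 0.5483641  -0.24282431  0.25176729] [-3.07020326e-04  4.94023413e-01  8.69448444e-01  4.19701158e-04] 0.056455131613204444
```

View pics/w59.png

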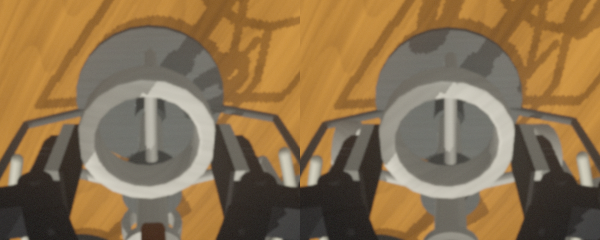

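Same alignment as before, so I lower and release.

Call:
send_rows([
  {"gripper": 1,"linear": [0.003,-0.004,-0.02],"delta_rot": [0,0,0]},
  {"gripper": 1,"linear": [0.003,-0.004,-0.04],"delta_rot": [0,0,0]},
  {"gripper": 1,"linear": [0.003,-0.004,-0.06],"delta_rot": [0,0,0]},
  {"gripper": 1,"linear": [0.003,-0.004,-0.078],"delta_rot": [0,0,0]},
  {"gripper": 1,"linear": [0.003,-0.004,-0.078],"delta_rot": [0,0,0]},
])

```text
clock: 18.4
position: [0.5501, -0.2462, 0.1712]
ee_rot: [-0.003, 0.494, 0.87, 0.0]
contact_force: [-0.6, 1.0, -1.2]
width: 0.0568
gripper_force: 48.2
```

Call:
send_rows([
  {"gripper": 0.2,"linear": [0,0,0],"delta_rot": [0,0,0]},
  {"gripper": -0.5,"linear": [0,0,0],"delta_rot": [0,0,0]},
  {"gripper": -1,"linear": [0,0,0],"delta_rot": [0,0,0]},
  {"gripper": -1,"linear": [0,0,0],"delta_rot": [0,0,0]},
  {"gripper": -1,"linear": [0,0,0.04],"delta_rot": [0,0,0]},
  {"gripper": -1,"linear": [0,0,0.08],"delta_rot": [0,0,0]},
  {"gripper": -1,"linear": [0,0,0.12],"delta_rot": [0,0,0]},
  {"gripper": -1,"linear": [0,0,0.17],"delta_rot": [0,0,0]},
])

```text
clock: 19.2
position: [0.5512, -0.2484, 0.3444]
ee_rot: [-0.001, 0.495, 0.869, 0.0]
contact_force: [-0.2, -1.2, 0.6]
width: 0.0853
gripper_force: 0.0
```

Run:
```python
from h import *
d=grab('wrist','w10.png'); s=d['state'];print(s['clock'],s['position'])
t=grab('top','t4.png'); sc=grab('scene','s4.png')
w=cv2.resize(d['pixels'][120:420],None,fx=.625,fy=.625)
a=cv2.resize(t['pixels'][180:300,250:530],(400,171));b=sc['pixels'][240:440,80:480]
cv2.imwrite('pics/m4.png',np.vstack([np.hstack([w,cv2.copyMakeBorder(a,0,w.shape[0]-171,0,0,0)]),cv2.copyMakeBorder(t['pixels'][100:480,80:],0,0,0,800-560,0)]))
```

```text
19.2 [ 0.55118432 -0.2484124   0.34443743]
```

View pics/m4.png

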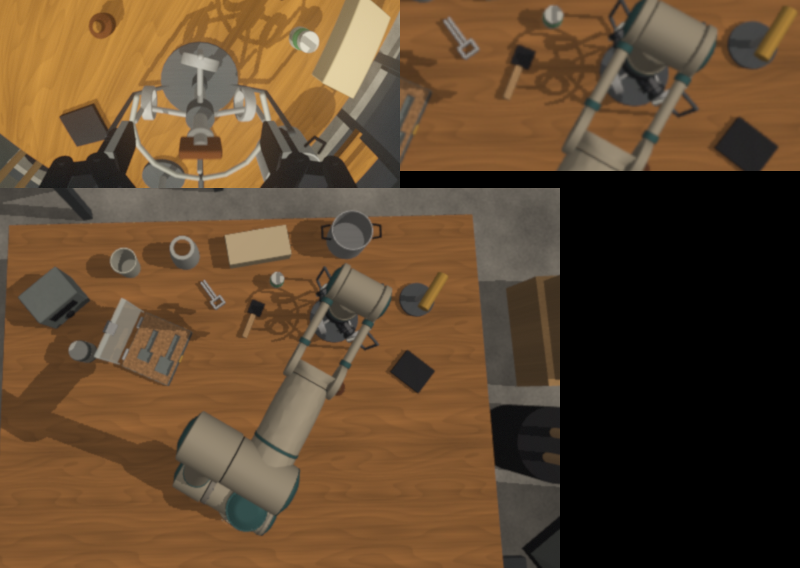

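Both collars hang, one to a branch, and no third collar is on the bench. Next is the paddle: turn the tool −142° while moving over it.

Call:
send_rows([
  {"gripper": -1,"linear": [0.01,0.04,0.02],"delta_rot": [0,0,-0.14]},
  {"gripper": -1,"linear": [0.02,0.08,0.02],"delta_rot": [0,0,-0.28]},
  {"gripper": -1,"linear": [0.03,0.12,0.02],"delta_rot": [0,0,-0.42]},
  {"gripper": -1,"linear": [0.04,0.16,0.0],"delta_rot": [0,0,-0.56]},
  {"gripper": -1,"linear": [0.05,0.2,-0.02],"delta_rot": [0,0,-0.7]},
  {"gripper": -1,"linear": [0.054,0.213,-0.06],"delta_rot": [0,0,-0.84]},
  {"gripper": -1,"linear": [0.054,0.213,-0.1],"delta_rot": [0,0,-0.98]},
  {"gripper": -1,"linear": [0.054,0.213,-0.14],"delta_rot": [0,0,-1.12]},
])

```text
clock: 20.15
position: [0.6051, -0.0346, 0.201]
ee_rot: [-0.0, 0.882, 0.472, -0.0]
contact_force: [0.2, -0.6, -0.4]
width: 0.0857
gripper_force: 0.0
```

Call:
send_rows([
  {"gripper": -1,"linear": [0,0,0],"delta_rot": [0,0,-0.14]},
  {"gripper": -1,"linear": [0,0,0],"delta_rot": [0,0,-0.28]},
  {"gripper": -1,"linear": [0,0,0],"delta_rot": [0,0,-0.42]},
  {"gripper": -1,"linear": [0,0,0],"delta_rot": [0,0,-0.56]},
  {"gripper": -1,"linear": [0,0,0],"delta_rot": [0,0,-0.7]},
  {"gripper": -1,"linear": [0,0,0],"delta_rot": [0,0,-0.84]},
  {"gripper": -1,"linear": [0,0,0],"delta_rot": [0,0,-0.98]},
  {"gripper": -1,"linear": [0,0,0],"delta_rot": [0,0,-1.12]},
])

```text
clock: 20.95
position: [0.605, -0.0356, 0.2021]
ee_rot: [-0.0, 0.998, -0.07, -0.001]
contact_force: [0.1, 0.2, -0.2]
width: 0.0855
gripper_force: 0.0
```

Call:
send_rows([
  {"gripper": -1,"linear": [0,0,0],"delta_rot": [0,0,-0.14]},
  {"gripper": -1,"linear": [0,0,0],"delta_rot": [0,0,-0.247]},
  {"gripper": -1,"linear": [0,0,0],"delta_rot": [0,0,-0.247]},
  {"gripper": -1,"linear": [0,0,0],"delta_rot": [0,0,-0.247]},
])

```text
clock: 21.35
position: [0.6053, -0.0356, 0.2026]
ee_rot: [0.0, 0.982, -0.188, -0.001]
contact_force: [0.4, -0.3, 0.9]
width: 0.0852
gripper_force: 0.0
```

```bash
cat >> h.py <<'E'
def yawx(s):
    q=np.array(s['ee_rot']); v=Rn.from_quat(q[[1,2,3,0]]).as_matrix()[:,0]; return np.degrees(np.arctan2(v[1],v[0]))
def rects(d,m,zt,amin=150):
    out=[]
    for c in cv2.findContours(m.astype('u1'),0,cv2.CHAIN_APPROX_NONE)[0]:
        if cv2.contourArea(c)>amin:
            P=wcast(d,c[:,0],zt)[:,:2]; r=cv2.minAreaRect((P*1000).astype('f4'))
            out.append(([round(v,1) for v in r[0]],[round(v,1) for v in r[1]],round(r[2],1),c[:,0].mean(0).round().tolist()))
    return out
E
python3 - <<'E'
from h import *
d=grab('wrist','w11.png'); s=d['state'];print(s['clock'],s['position'],yawx(s),s['qpos'].round(2))
hsv=cv2.cvtColor(d['pixels'],cv2.COLOR_BGR2HSV)
# sample colours at projected guesses
dr=np.array([.928,-.371]);t=np.array([.5399,-.0084])
for a in(.02,.04,.06,.08,.1,.12):
    p=np.r_[t+a*dr,.018]; u=wproj(d,[p])[0].round().astype(int); print(a,u,hsv[u[1],u[0]])
b=wproj(d,[[.56,.03,0]])[0].astype(int); print('wood',hsv[b[1],b[0]])
m=(hsv[...,2]<75); m[330:]=0
print('dark',rects(d,m,.012,600))
E
```

```text
21.35 [ 0.6053332  -0.03563883  0.20263435] -21.65859142571874 [-0.17  0.34  1.48 -0.    1.32  1.78]
0.02 [315 264] [ 18 121 202]
0.04 [315 245] [ 19 119 201]
0.06 [315 224] [ 19 122 198]
0.08 [315 203] [ 18 122 196]
0.1 [315 181] [ 15 130  61]
0.12 [315 159] [ 12 112  64]
wood [ 17 177 186]
dark [([643.7, -49.9], [47.1, 49.6], 67.4, [315.0, 167.0]), ([598.5, -320.4], [85.1, 34.8], 75.8, [569.0, 126.0])]
```

Run:
```python
from h import *
d=grab('wrist'); s=d['state'];print(s['position'],yawx(s))
hsv=cv2.cvtColor(d['pixels'],cv2.COLOR_BGR2HSV)
m=((hsv[...,1]<148)&(hsv[...,2]>140)&(hsv[...,0]>12)&(hsv[...,0]<25)).astype('u1'); m=cv2.morphologyEx(m,cv2.MORPH_OPEN,np.ones((3,3)))
print('handle',[r for r in rects(d,m,.022,300)])
m=(hsv[...,2]<90)&(hsv[...,1]<190); m[330:]=0
print('blade',rects(d,m,.012,600))
v=hsv[100:300,315]; print([(100+i*6,*map(int,v[i*6])) for i in range(33)])
print(wcast(d,[(315,100),(315,280)],.022))
```

```text
[ 0.60547087 -0.03566222  0.20284337] -21.681123844983063
handle [([501.2, 512.5], [180.7, 632.5], 19.6, [62.0, 376.0]), ([580.3, -22.6], [18.1, 87.7], 66.8, [313.0, 241.0]), ([509.9, -334.8], [51.4, 18.5], 24.8, [599.0, 200.0]), ([485.2, -383.7], [86.1, 43.0], 21.4, [626.0, 205.0]), ([698.1, 103.8], [115.2, 53.4], 34.2, [145.0, 183.0]), ([861.1, 172.3], [139.0, 54.9], 20.3, [47.0, 82.0]), ([654.5, -427.4], [37.7, 55.0], 0.5, [627.0, 58.0]), ([746.3, -133.9], [50.9, 51.2], 71.3, [356.0, 32.0]), ([824.0, 29.8], [115.4, 55.6], 58.3, [164.0, 15.0])]
blade [([643.8, -49.7], [48.6, 50.8], 67.0, [315.0, 167.0]), ([624.6, -281.1], [210.2, 127.5], 32.2, [539.0, 111.0])]
[(100, 17, 177, 160), (106, 18, 178, 195), (112, 17, 170, 194), (118, 18, 174, 192), (124, 17, 171, 188), (130, 17, 173, 172), (136, 17, 173, 172), (142, 12, 106, 70), (148, 11, 107, 69), (154, 11, 107, 69), (160, 14, 126, 65), (166, 13, 118, 65), (172, 13, 142, 61), (178, 14, 130, 61), (184, 12, 132, 62), (190, 12, 110, 67), (196, 17, 132, 126), (202, 19, 124, 195), (208, 19, 122, 197), (214, 19, 126, 197), (220, 18, 122, 199), (226, 18, 120, 198), (232, 19, 122, 199), (238, 19, 120, 200), (244, 18, 122, 201), (250, 18, 122, 201), (256, 18, 124, 201), (262, 19, 122, 203), (268, 18, 119, 203), (274, 18, 120, 204), (280, 18, 122, 203), (286, 18, 139, 187), (292, 18, 175, 189)]
[[ 0.69969213 -0.07213004  0.022     ]
 [ 0.54506063 -0.01042691  0.022     ]]
```

Call:
send_rows([
  {"gripper": -1,"linear": [-0.0015,0.0027,-0.045],"delta_rot": [0,0,-0.026]},
  {"gripper": -1,"linear": [-0.0015,0.0027,-0.09],"delta_rot": [0,0,-0.026]},
  {"gripper": -1,"linear": [-0.0015,0.0027,-0.13],"delta_rot": [0,0,-0.026]},
  {"gripper": -1,"linear": [-0.0015,0.0027,-0.17],"delta_rot": [0,0,-0.026]},
  {"gripper": -1,"linear": [-0.0015,0.0027,-0.186],"delta_rot": [0,0,-0.026]},
  {"gripper": 1,"linear": [-0.0015,0.0027,-0.186],"delta_rot": [0,0,-0.026]},
  {"gripper": 1,"linear": [-0.0015,0.0027,-0.186],"delta_rot": [0,0,-0.026]},
  {"gripper": 1,"linear": [-0.0015,0.0027,-0.186],"delta_rot": [0,0,-0.026]},
], newtons=45)

```text
clock: 22.25
position: [0.6058, -0.0332, 0.0191]
ee_rot: [-0.0, 0.979, -0.202, 0.002]
contact_force: [0.3, -0.4, 0.7]
width: 0.0439
gripper_force: 0.0
```

Call:
send_rows([
  {"gripper": 1,"linear": [0,0,0],"delta_rot": [0,0,0]},
  {"gripper": 1,"linear": [0,0,0],"delta_rot": [0,0,0]},
  {"gripper": 1,"linear": [0,0,0],"delta_rot": [0,0,0]},
  {"gripper": 1,"linear": [0,0,0],"delta_rot": [0,0,0]},
])

```text
clock: 22.65
position: [0.6054, -0.0331, 0.0191]
ee_rot: [-0.0, 0.979, -0.202, 0.001]
contact_force: [-1.0, 0.9, 6.1]
width: 0.0156
gripper_force: 44.0
```

Call:
send_rows([
  {"gripper": 0.5,"linear": [0,0,0],"delta_rot": [0,0,0]},
  {"gripper": 0.5,"linear": [0,0,-0.004],"delta_rot": [0,0,0]},
  {"gripper": 0.5,"linear": [0,0,-0.004],"delta_rot": [0,0,0]},
  {"gripper": 1,"linear": [0,0,-0.004],"delta_rot": [0,0,0]},
  {"gripper": 1,"linear": [0,0,-0.004],"delta_rot": [0,0,0]},
  {"gripper": 1,"linear": [0,0,-0.004],"delta_rot": [0,0,0]},
  {"gripper": 1,"linear": [0,0,-0.004],"delta_rot": [0,0,0]},
  {"gripper": 1,"linear": [0,0,-0.004],"delta_rot": [0,0,0]},
])

```text
clock: 23.45
position: [0.6043, -0.033, 0.0133]
ee_rot: [0.0, 0.979, -0.202, -0.0]
contact_force: [0.1, 1.0, -2.5]
width: 0.0166
gripper_force: 46.4
```

Call:
send_rows([
  {"gripper": 1,"linear": [0,0,0.03],"delta_rot": [0,0,0]},
  {"gripper": 1,"linear": [0,0,0.07],"delta_rot": [0,0,0]},
  {"gripper": 1,"linear": [0,0,0.11],"delta_rot": [0,0,0]},
  {"gripper": 1,"linear": [0,0,0.15],"delta_rot": [0,0,0]},
  {"gripper": 1,"linear": [0,0,0.15],"delta_rot": [0,0,0.0]},
  {"gripper": 1,"linear": [0,0,0.15],"delta_rot": [0,0,0.0]},
])

```text
clock: 24.05
position: [0.6046, -0.033, 0.1643]
ee_rot: [0.0, 0.979, -0.202, 0.001]
contact_force: [-1.0, -0.1, -2.2]
width: 0.0163
gripper_force: 46.3
```

Run:
```python
from h import *
d=grab('wrist','w12.png'); s=d['state'];print(s['position'],yawx(s),s['width'])
z=s['position'][2]
hsv=cv2.cvtColor(d['pixels'],cv2.COLOR_BGR2HSV)
m=(hsv[...,2]<90)&(hsv[...,1]<190); m[330:]=0
for zz in (z-.016+.012,z-.014+.012): print('blade',rects(d,m,zz,600))
# tilt check: corners
M=wpose(d)
for c in cv2.findContours(m.astype('u1'),0,2)[0]:
    if cv2.contourArea(c)>600: print(cv2.minAreaRect(c))
```

```text
[ 0.60459479 -0.03302276  0.16427371] -23.27282123413527 0.016325524768703248
blade [([644.2, -50.3], [49.5, 52.4], 66.6, [316.0, 218.0]), ([641.5, -187.0], [65.1, 18.7], 77.2, [579.0, 124.0]), ([658.5, -163.7], [21.9, 90.1], 78.0, [536.0, 96.0])]
blade [([644.7, -50.5], [48.8, 51.6], 66.6, [316.0, 218.0]), ([642.0, -185.4], [64.2, 18.4], 77.2, [579.0, 124.0]), ([658.8, -162.4], [21.6, 88.9], 78.0, [536.0, 96.0])]
((316.5, 219.5), (121.0, 123.0), 90.0)
((581.0526123046875, 121.6041259765625), (38.636810302734375, 95.89899444580078), 85.03025817871094)
((539.5581665039062, 96.72045135498047), (196.53407287597656, 35.35621643066406), 84.84144592285156)
```

Call:
send_rows([
  {"gripper": 1,"linear": [0,0,0.03],"delta_rot": [0,0,0.14]},
  {"gripper": 1,"linear": [0,0,0.06],"delta_rot": [0,0,0.28]},
  {"gripper": 1,"linear": [0,0,0.1],"delta_rot": [0,0,0.42]},
  {"gripper": 1,"linear": [0,0.0,0.1],"delta_rot": [0,0,0.56]},
  {"gripper": 1,"linear": [-0.03,0.01,0.1],"delta_rot": [0,0,0.7]},
  {"gripper": 1,"linear": [-0.06,0.02,0.1],"delta_rot": [0,0,0.84]},
  {"gripper": 1,"linear": [-0.09,0.03,0.1],"delta_rot": [0,0,0.98]},
  {"gripper": 1,"linear": [-0.115,0.04,0.1],"delta_rot": [0,0,1.12]},
])

```text
clock: 24.9
position: [0.4864, 0.0075, 0.2608]
ee_rot: [-0.001, 0.936, 0.352, -0.003]
contact_force: [0.1, 0.2, -1.1]
width: 0.0163
gripper_force: 46.3
```

Call:
send_rows([
  {"gripper": 1,"linear": [0,0.02,0],"delta_rot": [0,0,0.14]},
  {"gripper": 1,"linear": [0,0.04,0],"delta_rot": [0,0,0.28]},
  {"gripper": 1,"linear": [0,0.06,0],"delta_rot": [0,0,0.42]},
  {"gripper": 1,"linear": [0,0.08,0],"delta_rot": [0,0,0.56]},
  {"gripper": 1,"linear": [0,0.1,0],"delta_rot": [0,0,0.7]},
  {"gripper": 1,"linear": [0,0.11,0],"delta_rot": [0,0,0.84]},
  {"gripper": 1,"linear": [0,0.12,0],"delta_rot": [0,0,0.98]},
  {"gripper": 1,"linear": [0,0.13,0],"delta_rot": [0,0,1.12]},
])

```text
clock: 25.7
position: [0.4881, 0.1374, 0.2608]
ee_rot: [-0.002, 0.606, 0.796, -0.002]
contact_force: [0.5, 0.2, -2.1]
width: 0.0162
gripper_force: 46.3
```

Call:
send_rows([
  {"gripper": 1,"linear": [0,0.02,0],"delta_rot": [0,0,0.14]},
  {"gripper": 1,"linear": [0,0.04,0],"delta_rot": [0,0,0.28]},
  {"gripper": 1,"linear": [0,0.06,0],"delta_rot": [0,0,0.42]},
  {"gripper": 1,"linear": [0,0.08,0],"delta_rot": [0,0,0.56]},
  {"gripper": 1,"linear": [0,0.1,0],"delta_rot": [0,0,0.7]},
  {"gripper": 1,"linear": [0,0.115,0],"delta_rot": [0,0,0.84]},
  {"gripper": 1,"linear": [0,0.115,0],"delta_rot": [0,0,0.89]},
  {"gripper": 1,"linear": [0,0.115,0],"delta_rot": [0,0,0.89]},
])

```text
clock: 26.5
position: [0.4882, 0.252, 0.2608]
ee_rot: [-0.002, 0.207, 0.978, -0.001]
contact_force: [-0.3, -0.1, -1.8]
width: 0.0165
gripper_force: 46.3
```

Run:
```python
from h import *
d=grab('wrist','w13.png'); s=d['state'];print(s['position'],yawx(s),s['width'],s['qpos'].round(2))
cv2.imwrite('pics/w13b.png',cv2.resize(d['pixels'],(800,600)))
```

```text
[0.48823939 0.25204667 0.26077856] 156.1044260065047 0.01651023632697134 [ 0.35  0.22  1.5  -0.    1.42 -0.8 ]
```

View pics/w13b.png

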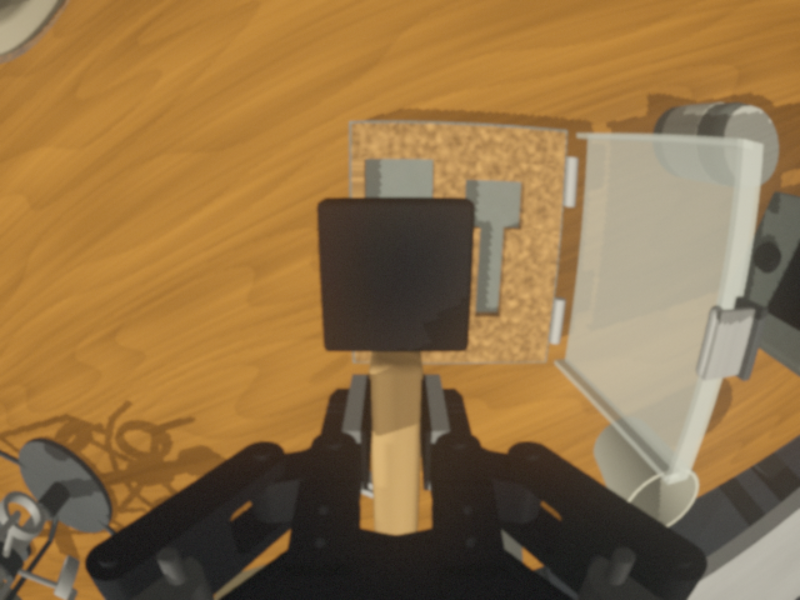

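Case view: the cork top has its jacks slot at (494,250) in the 800-px picture. The held paddle hides most of the paddle slot at (400,175), and the lid stands open at right. I move aside to see the slot.

Call:
send_rows([
  {"gripper": 1,"linear": [-0.016,-0.037,-0.02],"delta_rot": [0,0,0]},
  {"gripper": 1,"linear": [-0.033,-0.073,-0.05],"delta_rot": [0,0,0]},
  {"gripper": 1,"linear": [-0.033,-0.073,-0.07],"delta_rot": [0,0,0]},
  {"gripper": 1,"linear": [-0.033,-0.073,-0.07],"delta_rot": [0,0,0]},
  {"gripper": 1,"linear": [-0.033,-0.073,-0.07],"delta_rot": [0,0,0]},
])

```text
clock: 27.05
position: [0.4568, 0.1789, 0.1934]
ee_rot: [-0.0, 0.208, 0.978, 0.0]
contact_force: [-0.2, 0.3, -1.2]
width: 0.0165
gripper_force: 46.3
```

```bash
cat > slots.py <<'E'
from h import *
d=grab('wrist','w14.png'); s=d['state'];print(s['position'],yawx(s))
hsv=cv2.cvtColor(d['pixels'],cv2.COLOR_BGR2HSV)
g=((hsv[...,1]<95)&(hsv[...,2]>40)).astype('u1'); g=cv2.morphologyEx(g,cv2.MORPH_OPEN,np.ones((3,3)))
cv2.imwrite('pics/mask.png',g*255)
n,lab,st,ce=cv2.connectedComponentsWithStats(g)
for i in range(1,n):
    if st[i,4]>300:
        u=ce[i]; W=wcast(d,[u],.04)[0]
        if .36<W[0]<.66 and .15<W[1]<.46: print(i,st[i].tolist(),u.round(),W[:2].round(4),rects(d,lab==i,.04,300),rects(d,lab==i,.028,300))
E
python3 slots.py
```

```text
[0.45680198 0.17893449 0.19344872] 155.98945106149574
2 [364, 90, 11, 70, 546] [368. 125.] [0.401  0.2486] [([400.8, 248.6], [7.0, 55.9], 64.4, [368.0, 125.0])] [([401.6, 250.1], [7.3, 58.1], 64.4, [368.0, 125.0])]
13 [383, 129, 62, 158, 5770] [412. 188.] [0.4624 0.2625] [([481.2, 254.5], [50.4, 138.4], 65.4, [411.0, 200.0])] [([485.3, 256.2], [52.4, 144.0], 65.4, [411.0, 200.0])]
14 [550, 136, 14, 44, 473] [557. 157.] [0.4884 0.4068] [([488.5, 406.9], [13.5, 41.3], 65.2, [557.0, 157.0])] [([492.9, 414.8], [14.0, 43.0], 65.2, [557.0, 157.0])]
15 [472, 152, 44, 119, 2885] [491. 197.] [0.4983 0.328 ] [([512.4, 323.1], [41.6, 108.8], 66.2, [490.0, 206.0])] [([517.7, 327.6], [43.3, 113.2], 66.2, [490.0, 206.0])]
16 [267, 162, 111, 150, 11115] [327. 225.] [0.4635 0.1858] [([474.5, 175.0], [90.7, 135.0], 65.4, [322.0, 229.0])] [([478.3, 173.5], [94.4, 140.4], 65.4, [322.0, 229.0])]
18 [528, 258, 18, 41, 418] [537. 278.] [0.5978 0.3572] [([598.9, 356.9], [13.9, 44.3], 65.5, [537.0, 277.0])] [([607.8, 362.7], [14.5, 46.0], 65.5, [537.0, 277.0])]
20 [333, 300, 100, 129, 3668] [373. 382.] [0.6382 0.1626] [([632.6, 182.8], [111.8, 168.9], 65.3, [368.0, 382.0])] [([642.8, 181.6], [116.4, 175.8], 65.3, [368.0, 382.0])]
```

```bash
cat >> slots.py <<'E'
a=np.radians(65.4); X=np.array([np.cos(a),np.sin(a)]); Y=np.array([-X[1],X[0]])
cam=wpose(d)[:3,3]; print('cam case',cam[:2]@X,cam[:2]@Y)
def ext(cond,name):
    for i in range(1,n):
        if st[i,4]>300 and cond(*st[i]):
            vs,us=np.nonzero(lab==i)
            for z in(.04,.028):
                P=wcast(d,np.c_[us,vs],z)[:,:2]; x=P@X;y=P@Y
                e=[np.percentile(x,.3),np.percentile(x,99.7),np.percentile(y,.3),np.percentile(y,99.7)]
                # halves: x-extent per y-slice
                out=[]
                for f in np.linspace(.08,.92,8):
                    yy=e[2]+f*(e[3]-e[2]); k=abs(y-yy)<.004; out.append((round(yy*1e3),round(x[k].min()*1e3,1),round(x[k].max()*1e3,1)))
                print(name,z,(np.array(e)*1e3).round(1).tolist(),out)
ext(lambda x,y,w,h,ar:360<x<420 and ar>3000,'P'); ext(lambda x,y,w,h,ar:450<x<500 and ar>2000,'J')
E
python3 slots.py | grep -v '^[0-9]'
```

```text
[0.45753005 0.17935137 0.19418154] 156.0307263953441
cam case 0.35230005619327615 -0.2572703451297622
P 0.04 [406.7, 456.4, -400.7, -262.6] [(-390, np.float64(422.9), np.float64(441.5)), (-373, np.float64(423.1), np.float64(441.6)), (-357, np.float64(422.7), np.float64(441.4)), (-340, np.float64(422.6), np.float64(441.3)), (-323, np.float64(422.7), np.float64(441.6)), (-307, np.float64(406.5), np.float64(456.7)), (-290, np.float64(406.6), np.float64(456.6)), (-274, np.float64(406.8), np.float64(456.4))]
P 0.028 [408.9, 460.6, -406.5, -262.8] [(-395, np.float64(425.7), np.float64(445.1)), (-378, np.float64(425.9), np.float64(445.3)), (-361, np.float64(425.6), np.float64(445.1)), (-343, np.float64(425.5), np.float64(444.9)), (-326, np.float64(425.6), np.float64(445.2)), (-309, np.float64(408.7), np.float64(460.9)), (-292, np.float64(408.8), np.float64(460.9)), (-274, np.float64(409.0), np.float64(460.6))]
J 0.04 [585.6, 1057.9, -895.5, -201.7] [(-840, np.float64(882.4), np.float64(1042.8)), (-757, np.float64(724.2), np.float64(979.5)), (-673, np.float64(689.3), np.float64(917.9)), (-59
[... 751 characters left out ...]
float64(514.4)), (-351, np.float64(498.6), np.float64(514.5)), (-338, np.float64(498.6), np.float64(514.5)), (-325, np.float64(498.3), np.float64(514.4)), (-312, np.float64(485.9), np.float64(526.9)), (-299, np.float64(485.5), np.float64(527.1)), (-286, np.float64(485.5), np.float64(526.8))]
J 0.028 [491.2, 533.7, -390.7, -278.1] [(-382, np.float64(505.2), np.float64(521.4)), (-368, np.float64(504.9), np.float64(521.0)), (-355, np.float64(504.5), np.float64(521.0)), (-341, np.float64(504.5), np.float64(521.1)), (-328, np.float64(504.2), np.float64(521.0)), (-314, np.float64(491.3), np.float64(534.0)), (-301, np.float64(490.9), np.float64(533.9)), (-287, np.float64(490.9), np.float64(533.8))]
```

Call:
send_rows([
  {"gripper": 1,"linear": [0.014,0.038,0],"delta_rot": [0,0,-0.009]},
  {"gripper": 1,"linear": [0.0273,0.0758,0],"delta_rot": [0,0,-0.009]},
  {"gripper": 1,"linear": [0.0273,0.0758,-0.04],"delta_rot": [0,0,-0.009]},
  {"gripper": 1,"linear": [0.0273,0.0758,-0.08],"delta_rot": [0,0,-0.009]},
  {"gripper": 1,"linear": [0.0273,0.0758,-0.12],"delta_rot": [0,0,-0.009]},
  {"gripper": 1,"linear": [0.0273,0.0758,-0.128],"delta_rot": [0,0,-0.009]},
  {"gripper": 1,"linear": [0.0273,0.0758,-0.128],"delta_rot": [0,0,-0.009]},
  {"gripper": 1,"linear": [0.0273,0.0758,-0.128],"delta_rot": [0,0,-0.009]},
])

```text
clock: 27.95
position: [0.4857, 0.2557, 0.0675]
ee_rot: [0.002, 0.212, 0.977, 0.001]
contact_force: [-0.2, 0.4, -1.7]
width: 0.0164
gripper_force: 46.3
```

Run:
```python
from h import *
d=grab('wrist','w15.png'); s=d['state'];print(s['position'],yawx(s),s['width'],s['contact_force'])
```

```text
[0.48574754 0.25574632 0.06748682] 155.55828066218655 0.0164114241489843 [-0.23698729  0.37504838 -1.66858202]
```

Call:
send_rows([
  {"gripper": 1,"linear": [-0.0009,-0.0005,-0.008],"delta_rot": [0,0,0]},
  {"gripper": 1,"linear": [-0.0009,-0.0005,-0.012],"delta_rot": [0,0,0]},
  {"gripper": 1,"linear": [-0.0009,-0.0005,-0.014],"delta_rot": [0,0,0]},
  {"gripper": 1,"linear": [-0.0009,-0.0005,-0.016],"delta_rot": [0,0,0]},
  {"gripper": 1,"linear": [-0.0009,-0.0005,-0.018],"delta_rot": [0,0,0]},
  {"gripper": 1,"linear": [-0.0009,-0.0005,-0.018],"delta_rot": [0,0,0]},
])

```text
clock: 28.6
position: [0.4826, 0.2542, 0.0472]
ee_rot: [-0.0, 0.212, 0.977, -0.0]
contact_force: [0.2, -0.1, -0.7]
width: 0.0161
gripper_force: 46.3
```

Call:
send_rows([
  {"gripper": 1,"linear": [0,0,-0.002],"delta_rot": [0,0,0]},
  {"gripper": 1,"linear": [0,0,-0.004],"delta_rot": [0,0,0]},
  {"gripper": 1,"linear": [0,0,-0.006],"delta_rot": [0,0,0]},
  {"gripper": 1,"linear": [0,0,-0.007],"delta_rot": [0,0,0]},
  {"gripper": 1,"linear": [0,0,-0.007],"delta_rot": [0,0,0]},
])

```text
clock: 29.1
position: [0.4827, 0.2543, 0.0409]
ee_rot: [0.0, 0.212, 0.977, 0.0]
contact_force: [-1.7, -0.4, 2.8]
width: 0.0166
gripper_force: 46.9
```

Call:
send_rows([
  {"gripper": 1,"linear": [0,0,-0.002],"delta_rot": [0,0,0]},
  {"gripper": 0.4,"linear": [0,0,-0.002],"delta_rot": [0,0,0]},
  {"gripper": 0.4,"linear": [0,0,0.0],"delta_rot": [0,0,0]},
  {"gripper": 0.4,"linear": [0,0,0.02],"delta_rot": [0,0,0]},
  {"gripper": 1,"linear": [0,0,0.04],"delta_rot": [0,0,0]},
  {"gripper": 1,"linear": [0,0,0.04],"delta_rot": [0,0,0]},
  {"gripper": 1,"linear": [0,0,0.04],"delta_rot": [0,0,0]},
  {"gripper": 1,"linear": [0,0,0.04],"delta_rot": [0,0,0]},
])

```text
clock: 29.9
position: [0.482, 0.254, 0.0794]
ee_rot: [-0.001, 0.212, 0.977, -0.0]
contact_force: [-0.7, -0.4, -0.7]
width: -0.0001
gripper_force: 0.0
```

Call:
send_rows([
  {"gripper": 1,"linear": [0,0,-0.01],"delta_rot": [0,0,0]},
  {"gripper": 1,"linear": [0,0,-0.02],"delta_rot": [0,0,0]},
  {"gripper": 1,"linear": [0,0,-0.024],"delta_rot": [0,0,0]},
  {"gripper": 1,"linear": [0,0,-0.027],"delta_rot": [0,0,0]},
  {"gripper": 1,"linear": [0,0,-0.03],"delta_rot": [0,0,0]},
  {"gripper": 1,"linear": [0,0,-0.03],"delta_rot": [0,0,0]},
])

```text
clock: 30.5
position: [0.4829, 0.2544, 0.0504]
ee_rot: [0.0, 0.212, 0.977, 0.0]
contact_force: [0.4, -0.4, -0.8]
width: -0.0002
gripper_force: 0.0
```

Call:
send_rows([
  {"gripper": 1,"linear": [0,0,-0.002],"delta_rot": [0,0,0]},
  {"gripper": 1,"linear": [0,0,-0.004],"delta_rot": [0,0,0]},
  {"gripper": 1,"linear": [0,0,-0.006],"delta_rot": [0,0,0]},
  {"gripper": 1,"linear": [0,0,-0.006],"delta_rot": [0,0,0]},
])

```text
clock: 30.9
position: [0.4832, 0.2545, 0.0499]
ee_rot: [0.001, 0.212, 0.977, 0.001]
contact_force: [-8.6, -4.0, 36.3]
width: 0.0001
gripper_force: 18.0
```

Call:
send_rows([
  {"gripper": 1,"linear": [0,0,0.04],"delta_rot": [0,0,0]},
  {"gripper": -1,"linear": [0,0,0.08],"delta_rot": [0,0,0]},
  {"gripper": -1,"linear": [0,0,0.12],"delta_rot": [0,0,0]},
  {"gripper": -1,"linear": [0,0,0.16],"delta_rot": [0,0,0]},
  {"gripper": -1,"linear": [0,0,0.2],"delta_rot": [0,0,0]},
  {"gripper": -1,"linear": [0,0,0.2],"delta_rot": [0,0,0]},
  {"gripper": -1,"linear": [0,0,0.2],"delta_rot": [0,0,0]},
])

```text
clock: 31.6
position: [0.4831, 0.2544, 0.2454]
ee_rot: [0.001, 0.212, 0.977, 0.001]
contact_force: [-0.3, 0.6, -0.1]
width: 0.0849
gripper_force: 0.0
```

Run:
```python
from h import *
d=grab('wrist','w16.png'); s=d['state'];print(s['position'],yawx(s),s['qpos'].round(2))
hsv=cv2.cvtColor(d['pixels'],cv2.COLOR_BGR2HSV)
a=np.radians(65.4); X=np.array([np.cos(a),np.sin(a)]); Y=np.array([-X[1],X[0]])
m=(hsv[...,2]<90)&(hsv[...,1]<190); m[330:]=0
for r in rects(d,m,.04,300):
    c=np.array(r[0]); print('dark',r,c@X,c@Y)
m=((hsv[...,1]<148)&(hsv[...,2]>140)&(hsv[...,0]>12)&(hsv[...,0]<25)).astype('u1'); m=cv2.morphologyEx(m,cv2.MORPH_OPEN,np.ones((3,3)))
for r in rects(d,m,.05,300):
    c=np.array(r[0]); print('handle?',r,c@X,c@Y)
t=grab('top','t5.png')
```

```text
[0.48311169 0.25444343 0.24538715] 155.54772420304818 [ 0.36  0.22  1.54  0.    1.37 -0.79]
dark ([679.0, 600.9], [87.4, 220.6], 85.2, [623.0, 240.0]) 829.0146358711958 -367.22818997368444
dark ([444.4, 272.0], [49.3, 52.5], 65.6, [316.0, 161.0]) 432.3074057413249 -290.8361513656881
dark ([482.8, 573.3], [31.4, 61.6], 36.1, [581.0, 97.0]) 722.2454278200061 -200.3254152450367
handle? ([675.4, 119.2], [104.7, 42.4], 32.7, [282.0, 395.0]) 389.53699129108554 -564.4773976129503
handle? ([676.6, 458.1], [235.7, 396.1], 67.9, [542.0, 257.0]) 698.1766455978495 -424.4909204467568
handle? ([503.6, 302.9], [180.8, 198.3], 65.6, [366.0, 197.0]) 485.04662441269505 -331.7998525404282
handle? ([120.8, 40.4], [64.5, 34.2], 88.6, [13.0, 18.0]) 87.01985851055802 -93.01797796556568
```

Paddle seated: handle top at 0.0499 under 36 N, and the blade centre matches the slot. Now the jacks.

Call:
send_rows([
  {"gripper": -1,"linear": [0.03,-0.025,0],"delta_rot": [0,0,0.14]},
  {"gripper": -1,"linear": [0.06,-0.05,0],"delta_rot": [0,0,0.28]},
  {"gripper": -1,"linear": [0.09,-0.075,0],"delta_rot": [0,0,0.42]},
  {"gripper": -1,"linear": [0.12,-0.1,0],"delta_rot": [0,0,0.56]},
  {"gripper": -1,"linear": [0.16,-0.125,0],"delta_rot": [0,0,0.7]},
  {"gripper": -1,"linear": [0.207,-0.151,-0.02],"delta_rot": [0,0,0.84]},
  {"gripper": -1,"linear": [0.207,-0.151,-0.045],"delta_rot": [0,0,0.98]},
  {"gripper": -1,"linear": [0.207,-0.151,-0.045],"delta_rot": [0,0,1.056]},
])

```text
clock: 32.5
position: [0.6881, 0.1013, 0.1913]
ee_rot: [-0.006, -0.31, 0.951, 0.002]
contact_force: [-0.5, 0.7, -0.1]
width: 0.0855
gripper_force: 0.0
```

Call:
send_rows([
  {"gripper": -1,"linear": [0,0,0],"delta_rot": [0,0,0]},
  {"gripper": -1,"linear": [0,0,0],"delta_rot": [0,0,0]},
  {"gripper": -1,"linear": [0,0,0],"delta_rot": [0,0,0]},
])

```text
clock: 32.8
position: [0.6897, 0.1036, 0.1996]
ee_rot: [0.0, -0.309, 0.951, -0.0]
contact_force: [0.7, 0.8, 0.2]
width: 0.0852
gripper_force: 0.0
```

```bash
cat > jk.py <<'E'
from h import *
d=grab('wrist','w17.png'); s=d['state'];print(s['position'],yawx(s),s['qpos'].round(2)); print(rings(d,.022))
hsv=cv2.cvtColor(d['pixels'],cv2.COLOR_BGR2HSV)
m=((hsv[...,1]<75)&(hsv[...,2]>100)).astype('u1'); m[360:]=0
for zz in(.022,.011):
  for r in rects(d,m,zz,300):
    if .55<r[0][0]/1e3<.8 and -.05<r[0][1]/1e3<.25: print(zz,r)
E
python3 jk.py
```

```text
[0.68966786 0.10363689 0.19964732] -143.9854122051581 [ 0.05  0.48  1.27  0.    1.4  -2.15]
[([0.6654, 0.0851], 0.0138, [316.0, 180.0])]
0.022 ([696.0, 107.4], [111.1, 43.8], 35.2, [316.0, 220.0])
0.011 ([698.5, 109.3], [114.9, 45.3], 35.2, [316.0, 220.0])
```

Call:
send_rows([
  {"gripper": -1,"linear": [0.0066,0.004,-0.045],"delta_rot": [0,0,-0.014]},
  {"gripper": -1,"linear": [0.0066,0.004,-0.09],"delta_rot": [0,0,-0.014]},
  {"gripper": -1,"linear": [0.0066,0.004,-0.13],"delta_rot": [0,0,-0.014]},
  {"gripper": -1,"linear": [0.0066,0.004,-0.17],"delta_rot": [0,0,-0.014]},
  {"gripper": -1,"linear": [0.0066,0.004,-0.186],"delta_rot": [0,0,-0.014]},
  {"gripper": 0.5,"linear": [0.0066,0.004,-0.186],"delta_rot": [0,0,-0.014]},
  {"gripper": 0.5,"linear": [0.0066,0.004,-0.186],"delta_rot": [0,0,-0.014]},
  {"gripper": 0.5,"linear": [0.0066,0.004,-0.186],"delta_rot": [0,0,-0.014]},
])

```text
clock: 33.65
position: [0.698, 0.1076, 0.0158]
ee_rot: [0.002, -0.303, 0.953, -0.001]
contact_force: [0.1, 0.5, -0.2]
width: 0.0441
gripper_force: 0.0
```

Call:
send_rows([
  {"gripper": 1,"linear": [0,0,0],"delta_rot": [0,0,0]},
  {"gripper": 1,"linear": [0,0,0],"delta_rot": [0,0,0]},
  {"gripper": 1,"linear": [0,0,0],"delta_rot": [0,0,0]},
  {"gripper": 1,"linear": [0,0,0],"delta_rot": [0,0,0]},
  {"gripper": 1,"linear": [0,0,0],"delta_rot": [0,0,0]},
])

```text
clock: 34.15
position: [0.6976, 0.1074, 0.0155]
ee_rot: [0.002, -0.303, 0.953, -0.0]
contact_force: [-0.6, -0.2, 6.0]
width: 0.0163
gripper_force: 45.2
```

Call:
send_rows([
  {"gripper": 1,"linear": [0,0,0.04],"delta_rot": [0,0,0]},
  {"gripper": 1,"linear": [0,0,0.08],"delta_rot": [0,0,0]},
  {"gripper": 1,"linear": [0,0,0.12],"delta_rot": [0,0,0]},
  {"gripper": 1,"linear": [0,0,0.15],"delta_rot": [0,0,0]},
  {"gripper": 1,"linear": [0,0,0.15],"delta_rot": [0,0,0]},
  {"gripper": 1,"linear": [0,0,0.15],"delta_rot": [0,0,0]},
])

```text
clock: 34.75
position: [0.6961, 0.1073, 0.1635]
ee_rot: [0.0, -0.303, 0.953, -0.0]
contact_force: [-0.5, 0.1, -3.2]
width: 0.0165
gripper_force: 44.4
```

```bash
sed 's/(.022,.011)/(.171,.173)/' jk.py > jk2.py; python3 jk2.py
python3 - <<'E'
from h import *
t=grab('top'); 
p=cast(t,[(170+75/4,175+260/4)],.219)[0]; a=np.radians(65.4);X=np.array([np.cos(a),np.sin(a)]);Y=np.array([-X[1],X[0]])
c=np.array([.5042,.2975]); print('lid edge',p, 'case x',(p[:2]-c)@X, 'slotJ x',(np.array([.5162,.3243])-c)@X,get_state()['width'])
E
```

```text
[0.69611422 0.10727855 0.16353276] -144.75034025015094 [ 0.05  0.51  1.3   0.    1.33 -2.13]
[([0.7591, 0.1526], 0.02, [316.0, 309.0]), ([0.7049, 0.1094], 0.0272, [313.0, 234.0])]
0.171 ([784.9, 20.2], [25.8, 10.8], 89.1, [84.0, 349.0])
0.171 ([689.3, 119.3], [27.9, 6.9], 40.8, [348.0, 326.0])
0.171 ([611.4, 210.9], [7.0, 22.6], 65.5, [582.0, 295.0])
0.171 ([746.5, 30.5], [51.0, 40.2], 8.0, [124.0, 304.0])
0.171 ([680.0, 95.0], [77.0, 43.5], 35.0, [310.0, 276.0])
0.171 ([572.4, 190.0], [18.9, 51.7], 65.1, [612.0, 209.0])
0.171 ([687.1, -39.9], [24.1, 28.8], 29.7, [51.0, 121.0])
0.171 ([675.9, -21.2], [21.9, 12.6], 29.6, [91.0, 119.0])
0.171 ([578.1, 143.7], [131.0, 72.5], 17.4, [542.0, 165.0])
0.173 ([782.6, 20.7], [25.5, 10.7], 89.1, [84.0, 349.0])
0.173 ([688.4, 118.3], [27.5, 6.8], 40.8, [348.0, 326.0])
0.173 ([611.7, 208.6], [6.9, 22.3], 65.5, [582.0, 295.0])
0.173 ([744.7, 30.9], [50.2, 39.6], 8.0, [124.0, 304.0])
0.173 ([679.2, 94.4], [75.9, 42.8], 35.0, [310.0, 276.0])
0.173 ([573.2, 188.1], [18.6, 51.0], 65.1, [612.0, 209.0])
0.173 ([686.2, -38.5], [23.7, 28.4], 29.7, [51.0, 121.0])
0.173 ([675.1, -20.0], [21.6, 12.4], 29.6, [91.0, 119.0])
0.173 ([578.9, 142.4], [129.1, 71.4], 17.4, [542.0, 165.0])
lid edge [0.55446753 0.41537707 0.219     ] case x 0.12810349031478405 slotJ x 0.029362897229586245 0.016143207129418465
```

Call:
send_rows([
  {"gripper": 1,"linear": [0,0,0.04],"delta_rot": [0,0,-0.14]},
  {"gripper": 1,"linear": [0,0,0.08],"delta_rot": [0,0,-0.28]},
  {"gripper": 1,"linear": [-0.03,0.03,0.1],"delta_rot": [0,0,-0.42]},
  {"gripper": 1,"linear": [-0.06,0.065,0.1],"delta_rot": [0,0,-0.56]},
  {"gripper": 1,"linear": [-0.09,0.1,0.1],"delta_rot": [0,0,-0.7]},
  {"gripper": 1,"linear": [-0.12,0.14,0.1],"delta_rot": [0,0,-0.84]},
  {"gripper": 1,"linear": [-0.15,0.18,0.1],"delta_rot": [0,0,-0.98]},
  {"gripper": 1,"linear": [-0.1792,0.2167,0.1],"delta_rot": [0,0,-1.037]},
])

```text
clock: 35.65
position: [0.5149, 0.3251, 0.2609]
ee_rot: [-0.002, 0.211, 0.977, -0.001]
contact_force: [0.2, 0.7, -2.0]
width: 0.0165
gripper_force: 44.4
```

Call:
send_rows([
  {"gripper": 1,"linear": [0,0,0],"delta_rot": [0,0,0]},
  {"gripper": 1,"linear": [0,0,0],"delta_rot": [0,0,0]},
  {"gripper": 1,"linear": [0,0,0],"delta_rot": [0,0,0]},
  {"gripper": 1,"linear": [0,0,0],"delta_rot": [0,0,0]},
])

```text
clock: 36.05
position: [0.518, 0.3228, 0.2625]
ee_rot: [-0.0, 0.21, 0.978, -0.001]
contact_force: [0.8, -0.2, -0.5]
width: 0.016
gripper_force: 44.5
```

Run:
```python
from h import *
d=grab('wrist','w18.png'); s=d['state'];print(s['position'],yawx(s),s['width'],s['qpos'].round(2))
d=grab('wrist');s=d['state'];print(s['position'],yawx(s))
```

```text
[0.51797377 0.32278171 0.26253726] 155.73862087957104 0.01597735246289217 [ 0.44  0.32  1.37 -0.    1.46 -0.7 ]
[0.51804705 0.3228146  0.26272905] 155.72581735521172
```

Call:
send_rows([
  {"gripper": 1,"linear": [-0.0011,0.0012,-0.04],"delta_rot": [0,0,0]},
  {"gripper": 1,"linear": [-0.0011,0.0012,-0.08],"delta_rot": [0,0,0]},
  {"gripper": 1,"linear": [-0.0011,0.0012,-0.12],"delta_rot": [0,0,0]},
  {"gripper": 1,"linear": [-0.0011,0.0012,-0.16],"delta_rot": [0,0,0]},
  {"gripper": 1,"linear": [-0.0011,0.0012,-0.19],"delta_rot": [0,0,0]},
  {"gripper": 1,"linear": [-0.0011,0.0012,-0.194],"delta_rot": [0,0,0]},
  {"gripper": 1,"linear": [-0.0011,0.0012,-0.194],"delta_rot": [0,0,0]},
  {"gripper": 1,"linear": [-0.0011,0.0012,-0.194],"delta_rot": [0,0,0]},
])

```text
clock: 36.95
position: [0.5179, 0.3256, 0.0713]
ee_rot: [0.001, 0.21, 0.978, 0.001]
contact_force: [-0.7, 1.0, -1.1]
width: 0.0163
gripper_force: 44.5
```

Run:
```python
from h import *
for i in range(3):
    d=grab('wrist');s=d['state'];print(s['position'],yawx(s))
```

```text
[0.51787398 0.32559797 0.07131105] 155.79653974435527
[0.51790043 0.32579707 0.07165208] 155.80961926933114
[0.51775297 0.32580772 0.07169236] 155.81791778424514
```

Call:
send_rows([
  {"gripper": 1,"linear": [-0.0009,-0.0017,-0.006],"delta_rot": [0,0,0]},
  {"gripper": 1,"linear": [-0.0009,-0.0017,-0.012],"delta_rot": [0,0,0]},
  {"gripper": 1,"linear": [-0.0009,-0.0017,-0.015],"delta_rot": [0,0,0]},
  {"gripper": 1,"linear": [-0.0009,-0.0017,-0.018],"delta_rot": [0,0,0]},
  {"gripper": 1,"linear": [-0.0009,-0.0017,-0.02],"delta_rot": [0,0,0]},
  {"gripper": 1,"linear": [-0.0009,-0.0017,-0.02],"delta_rot": [0,0,0]},
])

```text
clock: 37.7
position: [0.515, 0.3234, 0.049]
ee_rot: [-0.0, 0.209, 0.978, -0.0]
contact_force: [-0.3, 0.2, -1.1]
width: 0.0167
gripper_force: 44.5
```

Call:
send_rows([
  {"gripper": 1,"linear": [0,0,-0.002],"delta_rot": [0,0,0]},
  {"gripper": 1,"linear": [0,0,-0.004],"delta_rot": [0,0,0]},
  {"gripper": 1,"linear": [0,0,-0.006],"delta_rot": [0,0,0]},
  {"gripper": 1,"linear": [0,0,-0.008],"delta_rot": [0,0,0]},
  {"gripper": 1,"linear": [0,0,-0.008],"delta_rot": [0,0,0]},
])

```text
clock: 38.2
position: [0.5153, 0.3236, 0.0434]
ee_rot: [0.0, 0.209, 0.978, 0.0]
contact_force: [-2.3, -2.4, 9.7]
width: 0.0161
gripper_force: 45.8
```

Call:
send_rows([
  {"gripper": 0.4,"linear": [0,0,0],"delta_rot": [0,0,0]},
  {"gripper": 0.4,"linear": [0,0,0.002],"delta_rot": [0,0,0]},
  {"gripper": 0.4,"linear": [0,0,0.02],"delta_rot": [0,0,0]},
  {"gripper": 1,"linear": [0,0,0.04],"delta_rot": [0,0,0]},
  {"gripper": 1,"linear": [0,0,0.04],"delta_rot": [0,0,0]},
  {"gripper": 1,"linear": [0,0,0.04],"delta_rot": [0,0,0]},
  {"gripper": 1,"linear": [0,0,0.04],"delta_rot": [0,0,0]},
])

```text
clock: 38.9
position: [0.5145, 0.3232, 0.0804]
ee_rot: [-0.001, 0.209, 0.978, -0.001]
contact_force: [-0.2, 0.6, -0.2]
width: 0.0003
gripper_force: 0.0
```

Call:
send_rows([
  {"gripper": 1,"linear": [0,0,-0.01],"delta_rot": [0,0,0]},
  {"gripper": 1,"linear": [0,0,-0.02],"delta_rot": [0,0,0]},
  {"gripper": 1,"linear": [0,0,-0.026],"delta_rot": [0,0,0]},
  {"gripper": 1,"linear": [0,0,-0.03],"delta_rot": [0,0,0]},
  {"gripper": 1,"linear": [0,0,-0.032],"delta_rot": [0,0,0]},
  {"gripper": 1,"linear": [0,0,-0.032],"delta_rot": [0,0,0]},
])

```text
clock: 39.5
position: [0.5144, 0.3231, 0.05]
ee_rot: [-0.001, 0.209, 0.978, -0.001]
contact_force: [-2.1, -2.3, 7.3]
width: -0.0001
gripper_force: 3.4
```

Jacks seated (top at 0.050). I press once more and rise, then check the space behind the lid.

Call:
send_rows([
  {"gripper": 1,"linear": [0,0,-0.002],"delta_rot": [0,0,0]},
  {"gripper": 1,"linear": [0,0,-0.003],"delta_rot": [0,0,0]},
  {"gripper": 1,"linear": [0,0,-0.003],"delta_rot": [0,0,0]},
])

```text
clock: 39.8
position: [0.5144, 0.3232, 0.0499]
ee_rot: [-0.0, 0.209, 0.978, -0.0]
contact_force: [-7.6, -4.3, 23.1]
width: 0.0004
gripper_force: 11.2
```

Call:
send_rows([
  {"gripper": 1,"linear": [0,0,0.04],"delta_rot": [0,0,0]},
  {"gripper": 1,"linear": [0,0,0.08],"delta_rot": [0,0,0]},
  {"gripper": 1,"linear": [0,0,0.12],"delta_rot": [0,0,0]},
  {"gripper": 1,"linear": [0,0,0.16],"delta_rot": [0,0,0]},
  {"gripper": 1,"linear": [0,0,0.2],"delta_rot": [0,0,0]},
  {"gripper": 1,"linear": [0,0,0.235],"delta_rot": [0,0,0]},
  {"gripper": 1,"linear": [0,0,0.235],"delta_rot": [0,0,0]},
  {"gripper": 1,"linear": [0,0,0.235],"delta_rot": [0,0,0]},
])

```text
clock: 40.6
position: [0.5154, 0.3236, 0.282]
ee_rot: [0.001, 0.209, 0.978, 0.001]
contact_force: [-0.3, 0.2, -0.5]
width: 0.0
gripper_force: 0.0
```

Run:
```python
from h import *
d=grab('wrist','w19.png'); s=d['state'];print(s['position'],yawx(s),s['qpos'].round(2))
sc=grab('scene','s6.png');t=grab('top','t6.png')
f=lambda u,v,z:[-.9092*v+.4163*u,.4163*v+.9092*u,z]
Q=[f(.653,-.3346,z) for z in(.185,.26)]
print('top',proj(t,Q).round().tolist(),'scene',proj(sc,Q).round().tolist())
H=[f(.568,-.3346+k,.041) for k in(-.1,.1)]
E=[[f(.568-.178*np.cos(th)+.018*np.sin(th),-.3346+k,.041+.178*np.sin(th)+.018*np.cos(th)) for k in(-.1,.1)] for th in(1.57,1.7,1.8)]
for n,dd in(('wrist',d),('scene',sc)):
    p=(wproj if n=='wrist' else proj)
    print(n,'hinge',p(dd,H).round().tolist(),'edges',[p(dd,e).round().tolist() for e in E])
# box in top: nearest corners for several heights
for z in(.0,.1,.15): print(z,cast(t,[(150,237),(168,212)],z)[:,:2].round(3).tolist())
a=cv2.resize(sc['pixels'][140:270,290:490],(560,364)); b=d['pixels'][80:320,330:640]
b=cv2.resize(b,(306,236)); a2=cv2.resize(t['pixels'][170:310,90:290],(480,336))
M=np.zeros((600,800,3),'u1'); M[:364,:560]=a; M[364:,:306]=b; c=cv2.resize(a2,(336,236)); M[364:,310:646]=c
cv2.imwrite('pics/m6.png',M)
```

```text
[0.51542306 0.3236362  0.28197628] 155.83599044076547 [ 0.45  0.3   1.34  0.    1.5  -0.7 ]
top [[180.0, 235.0], [172.0, 232.0]] scene [[393.0, 177.0], [394.0, 156.0]]
wrist hinge [[367.0, 285.0], [375.0, 105.0]] edges [[[419.0, 386.0], [454.0, 98.0]], [[446.0, 381.0], [487.0, 102.0]], [[464.0, 375.0], [507.0, 106.0]]]
scene hinge [[394.0, 235.0], [354.0, 211.0]] edges [[[401.0, 184.0], [358.0, 164.0]], [[406.0, 183.0], [363.0, 163.0]], [[410.0, 183.0], [367.0, 163.0]]]
0.0 [[0.598, 0.614], [0.687, 0.552]]
0.1 [[0.584, 0.579], [0.668, 0.52]]
0.15 [[0.576, 0.561], [0.658, 0.504]]
```

View pics/m6.png

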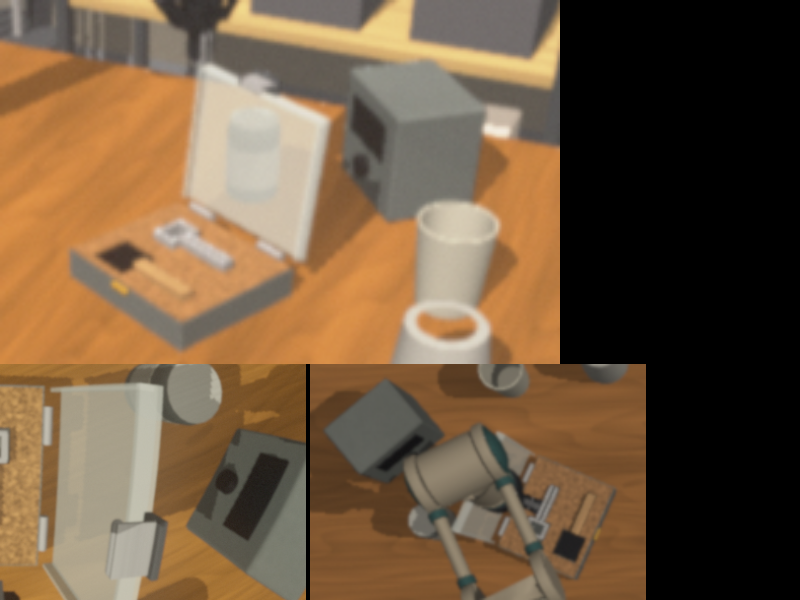

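Both tools are seated in the case. The lid stands at about 1.7 rad with clear space behind it. I go behind the lid to push it shut.

Call:
send_rows([
  {"gripper": 1,"linear": [0.018,0.04,0],"delta_rot": [0,0,0]},
  {"gripper": 1,"linear": [0.036,0.08,0],"delta_rot": [0,0,0]},
  {"gripper": 1,"linear": [0.055,0.12,0],"delta_rot": [0,0,0]},
  {"gripper": 1,"linear": [0.0636,0.1372,0],"delta_rot": [0,0,0]},
  {"gripper": 1,"linear": [0.0636,0.1372,0],"delta_rot": [0,0,0]},
  {"gripper": 1,"linear": [0.0636,0.1372,-0.04],"delta_rot": [0,0,0]},
  {"gripper": 1,"linear": [0.0636,0.1372,-0.087],"delta_rot": [0,0,0]},
  {"gripper": 1,"linear": [0.0636,0.1372,-0.087],"delta_rot": [0,0,0]},
])

```text
clock: 41.55
position: [0.5736, 0.4564, 0.1852]
ee_rot: [-0.007, 0.21, 0.978, -0.007]
contact_force: [-0.3, 0.1, -0.8]
width: -0.0001
gripper_force: 0.0
```

Call:
send_rows([
  {"gripper": 1,"linear": [-0.0125,-0.0273,0],"delta_rot": [0,0,0]},
  {"gripper": 1,"linear": [-0.0229,-0.05,0.006],"delta_rot": [0,0,0]},
  {"gripper": 1,"linear": [-0.0312,-0.0682,0.008],"delta_rot": [0,0,0]},
  {"gripper": 1,"linear": [-0.0404,-0.0882,0.007],"delta_rot": [0,0,0]},
  {"gripper": 1,"linear": [-0.05,-0.1091,0.002],"delta_rot": [0,0,0]},
  {"gripper": 1,"linear": [-0.0591,-0.1291,-0.007],"delta_rot": [0,0,0]},
  {"gripper": 1,"linear": [-0.0591,-0.1291,-0.007],"delta_rot": [0,0,0]},
])

```text
clock: 42.25
position: [0.5185, 0.3289, 0.189]
ee_rot: [-0.0, 0.21, 0.978, -0.001]
contact_force: [1.1, 1.0, 0.9]
width: 0.0
gripper_force: 0.0
```

Call:
send_rows([
  {"gripper": 1,"linear": [-0.0083,-0.0182,-0.014],"delta_rot": [0,0,0]},
  {"gripper": 1,"linear": [-0.0162,-0.0355,-0.034],"delta_rot": [0,0,0]},
  {"gripper": 1,"linear": [-0.0225,-0.0491,-0.052],"delta_rot": [0,0,0]},
  {"gripper": 1,"linear": [-0.0283,-0.0618,-0.071],"delta_rot": [0,0,0]},
  {"gripper": 1,"linear": [-0.0316,-0.0691,-0.089],"delta_rot": [0,0,0]},
  {"gripper": 1,"linear": [-0.0346,-0.0755,-0.105],"delta_rot": [0,0,0]},
  {"gripper": 1,"linear": [-0.0346,-0.0755,-0.105],"delta_rot": [0,0,0]},
])

```text
clock: 42.95
position: [0.4845, 0.2556, 0.0819]
ee_rot: [-0.001, 0.21, 0.978, -0.001]
contact_force: [-0.7, 0.1, 0.3]
width: -0.0001
gripper_force: 0.0
```

Call:
send_rows([
  {"gripper": 1,"linear": [0,0,0.02],"delta_rot": [0,0,0]},
  {"gripper": 1,"linear": [-0.0125,-0.0273,0.02],"delta_rot": [0,0,0]},
  {"gripper": 1,"linear": [-0.0135,-0.0295,0.01],"delta_rot": [0,0,0]},
  {"gripper": 1,"linear": [-0.0135,-0.0295,0.0],"delta_rot": [0,0,0]},
  {"gripper": 1,"linear": [-0.0135,-0.0295,-0.008],"delta_rot": [0,0,0]},
  {"gripper": 1,"linear": [-0.0135,-0.0295,-0.012],"delta_rot": [0,0,0]},
  {"gripper": 1,"linear": [-0.0135,-0.0295,-0.012],"delta_rot": [0,0,0]},
])

```text
clock: 43.65
position: [0.4718, 0.2271, 0.0699]
ee_rot: [-0.0, 0.209, 0.978, -0.0]
contact_force: [-0.2, 0.7, -0.2]
width: -0.0001
gripper_force: 0.0
```

Call:
send_rows([
  {"gripper": 1,"linear": [0,0,-0.003],"delta_rot": [0,0,0]},
  {"gripper": 1,"linear": [0,0,-0.005],"delta_rot": [0,0,0]},
  {"gripper": 1,"linear": [0,0,-0.005],"delta_rot": [0,0,0]},
])

```text
clock: 43.95
position: [0.4717, 0.2267, 0.0661]
ee_rot: [0.0, 0.209, 0.978, -0.0]
contact_force: [-1.6, -2.1, 7.6]
width: 0.0
gripper_force: 3.8
```

Call:
send_rows([
  {"gripper": 1,"linear": [0,0,-0.003],"delta_rot": [0,0,0]},
  {"gripper": 1,"linear": [0,0,-0.006],"delta_rot": [0,0,0]},
  {"gripper": 1,"linear": [0,0,-0.008],"delta_rot": [0,0,0]},
  {"gripper": 1,"linear": [0,0,-0.008],"delta_rot": [0,0,0]},
])

```text
clock: 44.35
position: [0.4719, 0.2269, 0.0588]
ee_rot: [0.0, 0.209, 0.978, 0.0]
contact_force: [-2.6, -1.8, 13.7]
width: -0.0001
gripper_force: 6.7
```

Call:
send_rows([
  {"gripper": 1,"linear": [0,0,-0.002],"delta_rot": [0,0,0]},
  {"gripper": 1,"linear": [0,0,-0.002],"delta_rot": [0,0,0]},
  {"gripper": 1,"linear": [0,0,-0.002],"delta_rot": [0,0,0]},
])

```text
clock: 44.65
position: [0.4719, 0.2269, 0.0584]
ee_rot: [0.001, 0.209, 0.978, 0.0]
contact_force: [-5.8, -2.1, 25.1]
width: 0.0001
gripper_force: 12.7
```

Call:
send_rows([
  {"gripper": 1,"linear": [0,0,0.03],"delta_rot": [0,0,0]},
  {"gripper": 1,"linear": [0,0,0.06],"delta_rot": [0,0,0]},
  {"gripper": 1,"linear": [0,0,0.1],"delta_rot": [0,0,0]},
  {"gripper": 1,"linear": [-0.04,-0.03,0.14],"delta_rot": [0,0,0]},
  {"gripper": 1,"linear": [-0.08,-0.07,0.18],"delta_rot": [0,0,0]},
  {"gripper": 1,"linear": [-0.1,-0.11,0.2],"delta_rot": [0,0,0]},
  {"gripper": 1,"linear": [-0.1,-0.15,0.2],"delta_rot": [0,0,0]},
  {"gripper": 1,"linear": [-0.1,-0.15,0.2],"delta_rot": [0,0,0]},
])

```text
clock: 45.45
position: [0.3709, 0.0743, 0.2569]
ee_rot: [0.002, 0.21, 0.978, -0.0]
contact_force: [0.1, 0.5, 0.2]
width: 0.0001
gripper_force: 0.0
```

Run:
```python
from h import *
t=grab('top','t7.png');sc=grab('scene','s7.png');o=cv2.imread('pics/top0.png');print(get_state()['position'])
D=np.abs(t['pixels'].astype(int)-o).max(2)
# unchanged objects: mean diff around pad, block, jar, can
for n,(u,v) in dict(pad=(492,284),block=(417,299),jar=(358,191),can=(160,262)).items(): print(n,D[v-10:v+10,u-10:u+10].mean().round(1))
# scene: lid state - expected shut-edge projection vs image gradient
f=lambda u,v,z:[-.9092*v+.4163*u,.4163*v+.9092*u,z]
g=cv2.cvtColor(sc['pixels'],cv2.COLOR_BGR2GRAY)
for v in(-.40,-.36,-.28):
    col=[]
    for z in np.arange(.045,.085,.004):
        p=proj(sc,[f(.568-.178,v,z)])[0].round().astype(int); col.append((round(float(z),3),p.tolist(),int(g[p[1],p[0]])))
    print(v,col)
# tree collars in the scene: bright steel count, tree centre view
m=(cv2.cvtColor(t['pixels'],cv2.COLOR_BGR2HSV)); r=((m[...,1]<60)&(m[...,2]>120))[255:280,295:360].sum(); print('bright px where collars lay',r)
```

```text
[0.37166047 0.07533856 0.25611416]
pad 2.0
block 3.9
jar 5.6
can 31.2
-0.4 [(0.045, [345, 249], 143), (0.049, [345, 248], 166), (0.053, [345, 247], 185), (0.057, [345, 246], 195), (0.061, [345, 245], 210), (0.065, [345, 244], 220), (0.069, [345, 243], 225), (0.073, [345, 242], 225), (0.077, [345, 241], 223), (0.081, [345, 240], 222), (0.085, [345, 238], 225)]
-0.36 [(0.045, [337, 244], 135), (0.049, [337, 243], 159), (0.053, [337, 242], 178), (0.057, [337, 241], 180), (0.061, [337, 239], 176), (0.065, [337, 238], 203), (0.069, [337, 237], 218), (0.073, [337, 236], 220), (0.077, [337, 235], 217), (0.081, [337, 234], 216), (0.085, [337, 233], 214)]
-0.28 [(0.045, [322, 233], 156), (0.049, [322, 232], 177), (0.053, [322, 231], 191), (0.057, [322, 230], 205), (0.061, [322, 229], 219), (0.065, [322, 228], 224), (0.069, [321, 227], 223), (0.073, [321, 226], 224), (0.077, [321, 225], 223), (0.081, [321, 224], 224), (0.085, [321, 223], 228)]
bright px where collars lay 0
```

Run:
```python
import cv2,numpy as np
for f in('top0','t7'):
    a=cv2.imread(f'pics/{f}.png')[240:285,140:176]; h=cv2.cvtColor(a,cv2.COLOR_BGR2HSV); m=(h[...,1]<70).astype('u1')
    n,l,s,c=cv2.connectedComponentsWithStats(m); i=1+s[1:,4].argmax(); print(f,s[i],c[i]+[140,240],a[l==i].mean(0))
```

```text
top0 [  9  13  27  21 475] [162.14105263 263.10315789] [87.29684211 94.77052632 98.04631579]
t7 [  9  13  27  21 474] [162.10337553 263.12025316] [113.70042194 123.88818565 128.33755274]
```

The can has not moved; only the lighting on it changed. I hand the job in.

```bash
python3 -c "
from rig import sign_off
print(sign_off())"
```

```text
the job is handed in; nothing more can be done
None
```

The job is handed in: both collars present (there was no third) hang on their own branches, the paddle and jacks are pressed home, the lid is snapped shut, and nothing else on the bench looks moved; no verdict came back.

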